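# Load the UV curing box and hold its lid at the balance

## Task

Stack the little glass lamp foot squarely in the pocket between the four brass pins in the UV curing box: first the green glass body, then the white spacer ring, then the amber top disc, setting each down flat without dropping it. Then take the lid by its black grip bar, bring it forward from its back stops to its balance point, where it would fall neither shut nor back (a little short of upright, as the lamps make it top-heavy), and finish still gripping the bar and holding the lid still there so that I can clip its stay on. Do not let the lid drop shut, and leave the glue bottle, solder spool and flux brush alone.

Things in the scene. Friction and masses are not known exactly. Their poses are not given: they have to be found in the camera images.
- nest (a point): centre of the pocket floor, 16 mm above the bench, on a white base plate amid the curing box; x, y along the box's sides, z up. Four brass pins (10 mm thick, 58 mm tall, top 10 mm tapered) stand on its diagonals 33 mm from the centre and leave a 56 mm round pocket; between neighbouring pins, towards +x, -x, +y and -y, are gaps 36 mm wide for fingers
- uvbox: the UV curing box: an open grey tray fixed to the bench, 220 (x) x 200 (y) x 56 mm high outside, 4 mm walls, the pocket at its middle; origin at the centre of its underside; its front, with the dial, faces its -y, its lid hinges along the top of its back wall (+y)
- glass_body_mid (a point): centre (half-way up) of the green glass body, a solid disc 52 mm across and 26 mm thick, lying flat on the bench; about 0.13 kg
- spacer_mid (a point): centre (half-way up) of the white spacer ring, 52 mm across outside, 30 mm hole, 12 mm thick, lying flat on the bench; about 0.03 kg
- top_disc_mid (a point): centre (half-way up) of the amber glass top disc, 52 mm across and 12 mm thick, lying flat on the bench; about 0.06 kg
- lid (a joint): angle of the curing box's lid (white hood, 220 x 200 x 40 mm), rad: 0 shut, growing as it opens; it starts leaning back on its stops at 2.05. The lid (0.8 kg, give or take a fifth) swings freely on plain hinges, no spring, next to no friction. It balances at 1.29, its centre of mass straight above the hinge line; below that it falls shut, above it falls back
- lid_hinge (a point): middle of the lid's hinge line, on the box's back wall, 56 mm above the bench, 100 mm from the pocket centre towards the box's +y. The hinge line runs along this frame's x, level, parallel to the box's x; the lid shuts towards this frame's -y and leans back towards its +y
- lid_bar (a point): middle of the lid's black grip bar: round, 14 mm thick, parallel to the hinge line, 126 mm clear between its two posts, 46 mm off the lid's front edge (on top when the lid is open). It turns about the hinge line at 246.5 mm radius: at lid angle q it lies at an elevation of q + 0.065 rad above level, seen from the hinge and measured from its -y side
- glue_bottle: small amber glue bottle with a black cap, 34 mm across, 85 mm tall; origin at the centre of its underside; to be left alone
- solder_spool: blue spool of solder, 52 mm across, 36 mm tall, standing on its flange; origin at the centre of its underside; to be left alone
- flux_brush: small brush lying on the bench, 160 mm long along its x; to be left alone
There are look-alikes about, which are no part of the job. Several things look just like the part that bears spacer_mid: the one meant starts farthest to the robot's left. Leave any pink look-alike of the part that bears top_disc_mid alone.

How it is judged:
By the outcome, as a careful person would: the job done as asked, in the order asked, and still so for the second after the job is handed in, while the arm keeps its last pose, push and grip.
It also fails if it takes over 72 s, if anything falls off the work surface, if the arm or the gripper's body presses on something with over 40 N, if the wrist force passes 120 N, or if a joint passes its speed limit or range.

## Robot

A 6-joint arm with a two-finger parallel gripper is mounted at the origin on the work surface. World frame = base frame: x ahead of the robot, y to its left, z up, the work surface at z = 0. Lengths are in mm, angles in rad, forces in N, time in s.
With the tool pointing down it reaches from about 350 to 950 mm from the base axis. Payload 17.4 kg.
Tool frame: the origin (TCP) lies midway between the tips of the shut fingers; the grasp point (between the pads) lies r.grip_depth behind it (r.grip_depth is the distance from the TCP to the grasp point, in mm); z points along the fingers, y is the direction in which the jaws open and shut (so a half turn about z gives the same grasp; the last joint's range is limited). The gripper opens to 93 mm and grips with 3 to 60 N. Pads are 15 mm wide; open, the fingers measure 128 mm over their backs; the gripper's body (75 mm by 188 mm) begins 65 mm behind the grasp point.
Start: joints at [-1.346, 0.116, 1.442, -0, 1.584, -0.038], TCP at [175.345, -651.833, 181.246] pointing down, gripper open.
Joint ranges: [-2.83, 2.83], [-0.83, 2.19], [0.07, 2.5], [-1.14, 4.28], [0.01, 3], [-2.97, 2.97]. Speed limits (rad/s): [1.89, 1.89, 2.22, 3.14, 3.14, 3.14].

## Interface

Orientations are given as a unit quaternion [w, x, y, z].
In Python, from bench import r gives the robot as it stands.
- The arm moves only by the tool send_rows, never from a script. Its argument "series" is a list of rows, each an object of numbers: "jaw": the finger opening in cm, from 0 to 9.3; "tx", "ty", "tz": the shift along the tool's x, y, z in cm; "spin": the turn about the tool's z in rad. A call has exactly 5 rows; each row is the pose to reach, as a shift and turn from the pose commanded when the call began, along the tool's axes at that moment; what a row does not reach only later rows make up. A row lasts 1/12 s, in which the tool goes at most 41.7 mm and 7.16 degrees, less where a joint would pass 70% of its speed; a pose out of reach is approached as far as the arm can. A call with a gripper value outside its range is refused whole. The fingers move at their own pace and stop on an object; "squeeze" is the grip in N (left out, the last holds). Time passes only in rows, so rows that repeat a pose let the fingers close, or fill a call up. It gives the time, the measured TCP pose, the force and the opening at its end, in the units of the state.
- r.sense(): the state, without advancing time (a new reading comes with each control period).
- r.snapshot(name): name is "scene" or "top" or "wrist"; returns the picture (400x640x3 uint8, blue, green, red); there is no depth.
- r.get_calibration(name): a dict with "fovy" (degrees; the focal length in pixels is half the picture's height over the tangent of half this angle, whatever the lens; pixels are square), "cx", "cy" (the principal point, pixels), "k1" (the pictures are not rectified: a ray, as slopes to the right and down, at radius r is drawn at 1 + k1 r^2 times it, then the intrinsics apply), "R" (3x3) and "t" (3): a world point X has camera coordinates R X + t. Camera axes: x right, y down, z forward; pixel columns grow to the right and rows downward; lengths in mm; the calibration is good to about 2 mm. A picture is of the moment at which its call begins: read the wrist's pose just before it. get_calibration takes no time and is no camera call; for the wrist camera it gives the pose at the moment of the call.
- r.job_done(): hands the job in, once; it reports no verdict.
The state is a dict: "time_s": time; "q": joint angles; "joint_velocities": joint speeds; "tau": joint torques, N m; "position": TCP position; "eef_rot": TCP orientation; "wrist_force": force on the tool from outside, world axes, zero at the start; "torque": the same for the moment, N m; "opening": opening from 0.0 (shut) to 1.0 (fully open).
Only numpy, scipy, OpenCV 4.12 (cv2) and the standard library are available. Lean on these libraries where they do the work, as an engineer would, in place of code of your own. Each camera call takes 0.05 s, during which the arm holds its last target.

## Working session

There is one attempt and no reset: what is moved stays moved. The work goes in short steps, Python scripts to look and compute and a tool call to move; the robot and the scene stay as the last step left them, time stands still between calls to the robot, and variables do not carry over. Pictures are saved under pics/ and viewed, and the job is handed in when it is done.

Besides the shell and the picture viewer there is one more tool, called after "Request:" as name(argument=value, ...), one argument or row to a line, values as JSON. send_rows: Moves the arm, as the interface text tells. Its arguments: {"type":"object","properties":{"series":{"type":"array"},"squeeze":{"type":"number"}},"required":["series"]}

```bash
mkdir -p pics; ls; cat > h.py <<'E'
import numpy as np, cv2
from bench import r
def save(img,name): cv2.imwrite('pics/'+name+'.png',img)
def ray(cal,u,v,H=400):
    f=H/2/np.tan(np.radians(cal['fovy'])/2)
    d=np.array([(u-cal['cx'])/f,(v-cal['cy'])/f]); rd=np.hypot(*d)
    x=rd
    for _ in range(50): x=rd/(1+cal['k1']*x*x)
    s=d*(x/rd if rd>0 else 1)
    R=np.array(cal['R']);t=np.array(cal['t'])
    return -R.T@t, R.T@np.array([s[0],s[1],1.0])
def onplane(cal,u,v,z):
    o,d=ray(cal,u,v); return o+d*(z-o[2])/d[2]
def proj(cal,X,H=400):
    f=H/2/np.tan(np.radians(cal['fovy'])/2)
    c=np.array(cal['R'])@np.array(X,float)+np.array(cal['t']); s=c[:2]/c[2]
    s=s*(1+cal['k1']*(s@s)); return s[0]*f+cal['cx'],s[1]*f+cal['cy']
E
python3 - <<'E'
from h import *
print(r.sense()); print(r.grip_depth)
for n in ['scene','top','wrist']:
    c=r.get_calibration(n); print(n,c)
    save(r.snapshot(n),n+'0')
E
```

```text
pics
{'time_s': 0.0, 'q': array([-1.34579864e+00,  1.16461634e-01,  1.44224653e+00, -9.13548125e-06,
        1.58398967e+00, -3.78409658e-02]), 'joint_velocities': array([-8.64915353e-04, -1.01351703e-03, -1.96743144e-03,  1.08420076e-03,
       -8.46892667e-04, -4.16319356e-05]), 'tau': array([-1.86498459e-03, -7.21264744e+01, -6.22608662e+01,  7.78972032e-02,
        2.38174084e-02, -8.33302238e-05]), 'position': array([ 175.28878667, -651.59567529,  180.53325156]), 'eef_rot': array([-5.49748172e-04,  9.91376758e-01,  1.31041283e-01, -5.61826720e-05]), 'wrist_force': array([0.22863218, 0.18600103, 1.1082625 ]), 'torque': array([ 0.02655861, -0.02367871,  0.03096253]), 'opening': 0.9983778279441343}
18.8
scene {'fovy': 44.79325025822293, 'cx': 328.53618339566776, 'cy': 208.71305029218593, 'k1': -0.06392993950165438, 'R': array([[ 0.81256093,  0.58287338,  0.00183207],
       [ 0.36888758, -0.51181304, -0.77586685],
       [-0.45129445,  0.63111492, -0.63089403]]), 't': array([-362.54555247, -199.46191344, 1537.84772972])}
top {'fovy': 51.988116329637414, 'cx': 317.6207013112606, 'cy': 198.65423471483575, 'k1': 0.029145397913962128, 'R': array([[-2.19245743e-02, -9.99759461e-01, -5.76577424e-04],
       [-9.85407968e-01,  2.17072090e-02, -1.68819235e-01],
       [ 1.68791144e-01, -3.13312588e-03, -9.85646860e-01]]), 't': array([-121.19746565,  565.68503206,  852.87395014])}
wrist {'fovy': 60.45408990943567, 'cx': 318.4394839492068, 'cy': 194.66403900054794, 'k1': -0.0501251146276726, 'R': array([[ 0.25998055, -0.96561245, -0.00164381],
       [-0.93331984, -0.25172196,  0.25602761],
       [-0.24763723, -0.065028  , -0.96666807]]), 't': array([-674.44611649,  -30.39482291,  392.12428636])}
```

View pics/scene0.png

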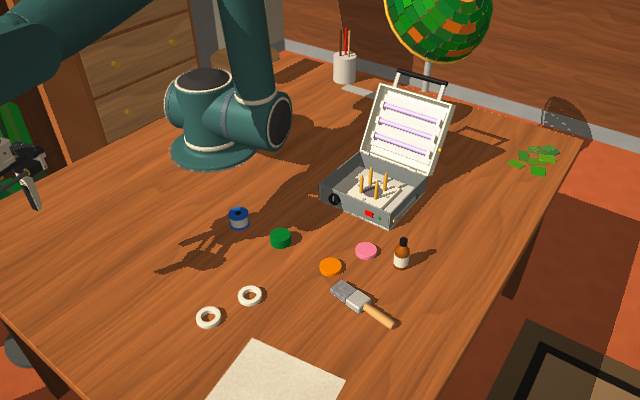

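View pics/top0.png

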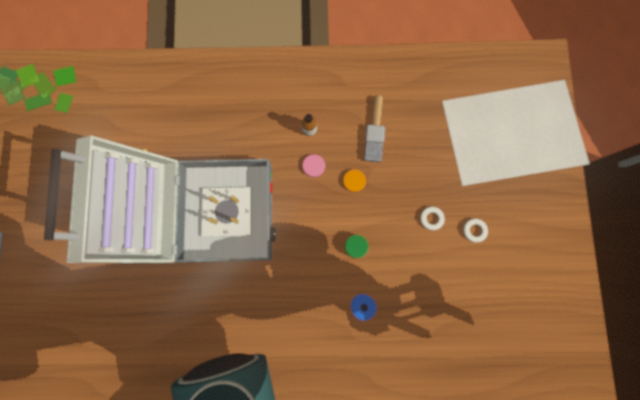

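View pics/wrist0.png

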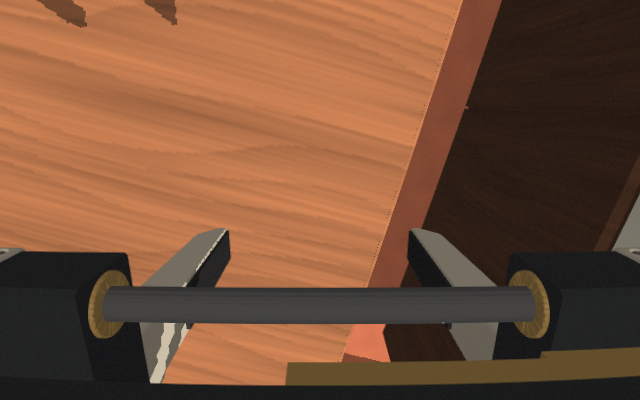

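```bash
python3 - <<'E'
from h import *
img=cv2.imread('pics/top0.png'); c=r.get_calibration('top')
img2=cv2.imread('pics/scene0.png'); c2=r.get_calibration('scene')
hsv=cv2.cvtColor(img,cv2.COLOR_BGR2HSV)
hsv2=cv2.cvtColor(img2,cv2.COLOR_BGR2HSV)
def blobs(h,lo,hi,a=60):
    m=cv2.inRange(h,lo,hi);n,l,s,ce=cv2.connectedComponentsWithStats(m)
    return [(ce[i].round(1),s[i]) for i in range(1,n) if s[i][4]>a]
rng={'green':((55,120,40),(80,255,255),26),'amber':((12,230,180),(22,255,255),12),'white':((0,0,150),(180,70,255),12),'pink':((160,60,150),(179,200,255),12),'blue':((105,140,60),(125,255,255),36)}
for k,(lo,hi,z) in rng.items():
    for ce,s in blobs(hsv,lo,hi): 
        print('top',k,ce,s,onplane(c,*ce,z).round(1))
    for ce,s in blobs(hsv2,lo,hi): print('   scene',k,ce,s[4],onplane(c2,*ce,z).round(1))
save(cv2.resize(img[120:280,20:300],None,fx=2.8,fy=2.8,interpolation=cv2.INTER_CUBIC),'boxcrop')
save(cv2.resize(img[150:270,300:500],None,fx=4,fy=4,interpolation=cv2.INTER_CUBIC),'partcrop')
E
```

```text
top green [356.  245.9] [346 236  21  21 365] [ 459.1 -216.    26. ]
   scene green [441.1  23.5] 3609 [  98.6 1448.5   26. ]
   scene green [408.5  39.2] 86 [  74.4 1150.1   26. ]
   scene green [ 19.4 123. ] 380 [-630.9 -311.4   26. ]
   scene green [  6.  128.4] 228 [-633.9 -357.6   26. ]
   scene green [ 10.5 189.9] 135 [-271.3 -522.1   26. ]
   scene green [280.1 237.8] 372 [ 467.1 -229.1   26. ]
top amber [354.1 180.3] [344 170  21  21 346] [ 610.1 -218.6   12. ]
   scene amber [452.2  26.2] 133 [ 144.2 1486.    12. ]
   scene amber [414.9  34.3] 116 [  49.7 1264.    12. ]
   scene amber [329.5 266.3] 330 [ 610.8 -225.7   12. ]
top white [514.3 132.5] [  443    80   146   106 11095] [ 715.5 -595.8   12. ]
top white [376.1 133.3] [367 125  18  22 269] [ 721.6 -274.3   12. ]
top white [121.5 203.3] [   55   136   125   127 12186] [568.2 311.   12. ]
top white [215.  205.1] [ 184  167   67   84 4266] [559.3 100.1  12. ]
top white [432.3 218.1] [421 207  24  23 327] [ 518.7 -392.    12. ]
top white [475.7 230.1] [464 219  24  23 326] [ 489.6 -487.1   12. ]
   scene white [328.9  62
[... 340 characters left out ...]
3 -37.2  12. ]
   scene white [379.8 192.9] 1012 [560.9  81.   12. ]
   scene white [377.8 178.5] 121 [521.3 135.9  12. ]
   scene white [369.8 221.1] 79 [601.4 -36.1  12. ]
   scene white [399.3 261.7] 104 [ 733.8 -119.3   12. ]
   scene white [249.  295.3] 275 [ 520.4 -398.2   12. ]
   scene white [356.5 300.3] 310 [ 716.2 -274.    12. ]
   scene white [207.8 316.9] 294 [ 491.1 -491.9   12. ]
   scene white [274.  377.5] 5147 [ 693.7 -518.2   12. ]
top pink [313.3 165.1] [303 155  22  22 383] [ 648.2 -125.4   12. ]
   scene pink [365.4 250.3] 303 [ 649.5 -133.    12. ]
top blue [362.8 306.9] [352 296  23  23 361] [ 329.5 -224.5   36. ]
   scene blue [237.7 213.6] 185 [ 329.8 -230.7   36. ]
```

View pics/boxcrop.png

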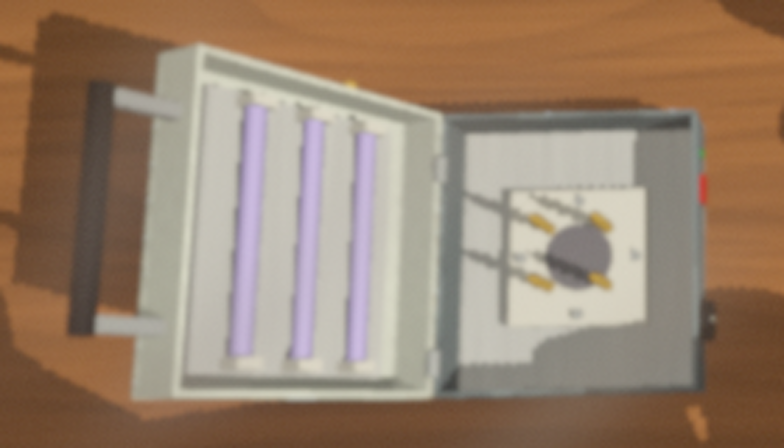

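View pics/partcrop.png

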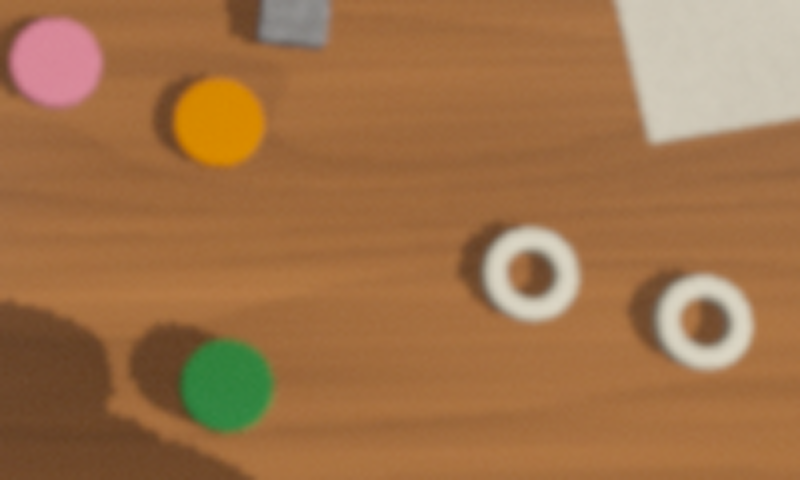

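```bash
cat >> h.py <<'E'
from scipy.spatial.transform import Rotation as Rn
def tool():
    s=r.sense(); w,x,y,z=s['eef_rot']; return s['position'],Rn.from_quat([x,y,z,w]).as_matrix(),s
def goto(X,yaw_jaw=None):
    """print needed shift in cm along tool axes and spin"""
    p,R,s=tool()
    d=R.T@(np.array(X)-p)/10
    out='shift cm %s'%d.round(2)
    if yaw_jaw is not None:
        cur=np.arctan2(R[1,1],R[0,1]); e=(cur-yaw_jaw+np.pi/2)%np.pi-np.pi/2
        out+=' spin %.3f'%e
    print('t=%.2f'%s['time_s'],'pos',p.round(1),'q6 %.2f'%s['q'][5],'open %.3f'%s['opening'],'F',s['wrist_force'].round(1),out, 'dist',np.linalg.norm(d).round(2))
E
python3 - <<'E'
from h import *
p,R,s=tool()
print(R.round(3))
c=r.get_calibration('wrist'); o,d=ray(c,c['cx'],c['cy']); print('cam in tool',(R.T@(o-p)).round(1),'axis in tool',(R.T@d).round(3))
c=r.get_calibration('top')
pts={'FR':(695,113),'FL':(705,390),'BR':(440,115),'BL':(437,395)}
P={k:onplane(c,u/2.8+20-.0,v/2.8+120,56) for k,(u,v) in pts.items()}
for k in P: print(k,P[k].round(1))
print('c',np.mean([P[k] for k in P],0))
print(onplane(c,227,211,16))
for a,b in ((645,187),(645,323),(505,323),(508,187)): print(onplane(c,a/2.8+20,b/2.8+120,16).round(1))
goto([459,-216,120])
E
```

```text
[[ 0.966  0.26  -0.   ]
 [ 0.26  -0.966  0.001]
 [ 0.    -0.001 -1.   ]]
cam in tool [ 7.120e+01  1.000e-01 -2.051e+02] axis in tool [-0.256 -0.001  0.967]
FR [649.8 -26.3  56. ]
FL [433.2 -33.5  56. ]
BR [652.4 174.1  56. ]
BL [434.3 168.5  56. ]
c [542.4231114   70.69829879  56.        ]
[544.57270213  71.77908386  16.        ]
[599.3  19.4  16. ]
[488.3  18.7  16. ]
[490.9 130.3  16. ]
[601.7 130.8  16. ]
t=0.15 pos [ 175.3 -651.7  180.7] q6 -0.04 open 0.996 F [ 0.5 -0.3  0.4] shift cm [ 38.71 -34.7    6.1 ] dist 52.34
```

Request:
send_rows(
  series=[
    {"tx": 3, "ty": -2.7, "spin": -0.12, "jaw": 9.3},
    {"tx": 6, "ty": -5.4, "spin": -0.24, "jaw": 9.3},
    {"tx": 9, "ty": -8.1, "spin": -0.36, "jaw": 9.3},
    {"tx": 12, "ty": -10.8, "spin": -0.48, "jaw": 9.3},
    {"tx": 15, "ty": -13.5, "spin": -0.6, "jaw": 9.3},
  ],
  squeeze=20,
)

```text
$.series[0]: bad value
```

```bash
python3 - <<'E'
from h import *
goto([459,-216,120],0)
E
```

```text
t=0.15 pos [ 175.3 -651.7  180.7] q6 -0.04 open 0.996 F [ 0.5 -0.3  0.4] shift cm [ 38.71 -34.7    6.1 ] spin -1.308 dist 52.34
```

Request:
send_rows(
  series=[
    {"tx": 3, "ty": -2.7, "tz": 0, "spin": -0.12, "jaw": 9.2},
    {"tx": 6, "ty": -5.4, "tz": 0, "spin": -0.24, "jaw": 9.2},
    {"tx": 9, "ty": -8.1, "tz": 0, "spin": -0.36, "jaw": 9.2},
    {"tx": 12, "ty": -10.8, "tz": 0, "spin": -0.48, "jaw": 9.2},
    {"tx": 15, "ty": -13.5, "tz": 0, "spin": -0.6, "jaw": 9.2},
  ],
  squeeze=20,
)

```text
time_s: 0.57
position: [285.6, -480.7, 180.9]
eef_rot: [-0.0, 0.907, 0.421, 0.0]
wrist_force: [1.7, 0.3, 0.6]
opening: 0.986
```

```bash
python3 - <<'E'
from h import *
goto([459,-216,120],0)
E
```

```text
t=0.57 pos [ 285.6 -480.7  180.9] q6 -0.38 open 0.986 F [1.7 0.3 0.6] shift cm [31.41 -3.87  6.1 ] spin -0.703 dist 32.23
```

Request:
send_rows(
  series=[
    {"tx": 4, "ty": -0.5, "tz": 0.8, "spin": -0.12, "jaw": 9.2},
    {"tx": 8, "ty": -1, "tz": 1.6, "spin": -0.24, "jaw": 9.2},
    {"tx": 12, "ty": -1.5, "tz": 2.4, "spin": -0.36, "jaw": 9.2},
    {"tx": 16, "ty": -2, "tz": 3.2, "spin": -0.48, "jaw": 9.2},
    {"tx": 20, "ty": -2.5, "tz": 4, "spin": -0.6, "jaw": 9.2},
  ],
)

```text
time_s: 0.98
position: [396.7, -312.5, 140.9]
eef_rot: [0.0, 0.742, 0.67, 0.0]
wrist_force: [1.0, 0.2, 0.3]
opening: 0.991
```

```bash
python3 - <<'E'
from h import *
goto([459,-216,120],0)
E
```

```text
t=0.98 pos [ 396.7 -312.5  140.9] q6 -0.62 open 0.991 F [1.  0.2 0.3] shift cm [10.23  5.21  2.09] spin -0.102 dist 11.67
```

Request:
send_rows(
  series=[
    {"tx": 3.4, "ty": 1.7, "tz": 0.7, "spin": -0.1, "jaw": 9.2},
    {"tx": 6.8, "ty": 3.4, "tz": 1.4, "spin": -0.1, "jaw": 9.2},
    {"tx": 10.2, "ty": 5.2, "tz": 2.1, "spin": -0.1, "jaw": 9.2},
    {"tx": 10.2, "ty": 5.2, "tz": 2.1, "spin": -0.1, "jaw": 9.2},
    {"tx": 10.2, "ty": 5.2, "tz": 2.1, "spin": -0.1, "jaw": 9.2},
  ],
)

```text
time_s: 1.4
position: [459.4, -216.9, 119.7]
eef_rot: [-0.0, 0.709, 0.705, -0.0]
wrist_force: [0.6, -0.2, 1.1]
opening: 0.989
```

```bash
cat >> h.py <<'E'
def snap(name):
    c=r.get_calibration('wrist'); im=r.snapshot('wrist'); save(im,name); return c,im
def blobs(h,lo,hi,a=60):
    m=cv2.inRange(h,lo,hi);n,l,s,ce=cv2.connectedComponentsWithStats(m)
    return [(l==i) for i in range(1,n) if s[i][4]>a]
def plane_shape(c,mask,z):
    """map contour to plane z and fit circle"""
    cs,_=cv2.findContours(mask.astype(np.uint8),cv2.RETR_EXTERNAL,cv2.CHAIN_APPROX_NONE)
    k=max(cs,key=cv2.contourArea)[:,0,:]
    P=np.array([onplane(c,u,v,z)[:2] for u,v in k]).astype(np.float32)
    (x,y),rad=cv2.minEnclosingCircle(P)
    A=np.c_[2*P,np.ones(len(P))]; s=np.linalg.lstsq(A,(P**2).sum(1),rcond=None)[0]
    return np.array([x,y]),rad,s[:2],np.sqrt(s[2]+s[0]**2+s[1]**2)
E
python3 - <<'E'
from h import *
goto([459,-216,120],0)
c,im=snap('w_green')
E
```

```text
t=1.40 pos [ 459.4 -216.9  119.7] q6 -0.49 open 0.989 F [ 0.6 -0.2  1.1] shift cm [ 0.09 -0.04 -0.03] spin -0.005 dist 0.1
```

View pics/w_green.png

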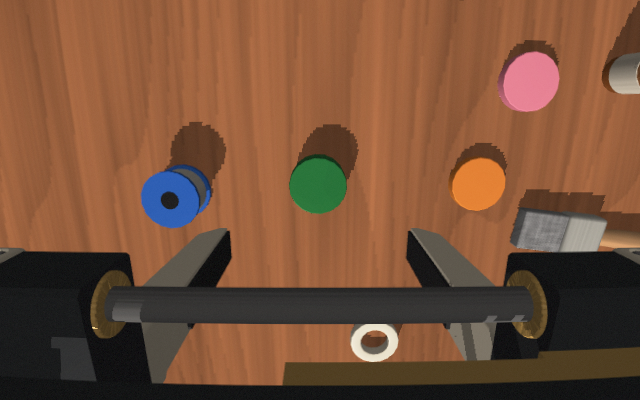

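```bash
python3 - <<'E'
from h import *
c=r.get_calibration('wrist'); im=cv2.imread('pics/w_green.png'); h=cv2.cvtColor(im,cv2.COLOR_BGR2HSV)
print(im[190,318],im[158,318],im[185,480],im[155,480],im[342,355])
for n,lo,hi,z in (('green all',(55,100,30),(85,255,255),26),('green top',(55,100,100),(85,255,255),26),('amber',(12,190,200),(18,255,255),12)):
    for m in blobs(h,lo,hi,400):
        print(n,m.sum(),[np.round(v,1) for v in plane_shape(c,m,z)])
E
```

```text
[ 60 118  42] [43 86 33] [ 53 129 228] [34 54 89] [209 229 237]
green all 2614 [array([ 458.9, -216.8]), np.float64(26.9), array([ 458.4, -216.9]), np.float64(25.7)]
green top 2423 [array([ 458.3, -218.4]), np.float64(25.5), array([ 458.3, -218.5]), np.float64(24.8)]
amber 2133 [array([ 610.5, -221.3]), np.float64(25.6), array([ 610.6, -221.1]), np.float64(24.8)]
```

Request:
send_rows(
  series=[
    {"tx": 0, "ty": 0.1, "tz": 4, "spin": 0, "jaw": 9.2},
    {"tx": -0.1, "ty": 0.1, "tz": 8, "spin": 0, "jaw": 8},
    {"tx": -0.1, "ty": 0.1, "tz": 11, "spin": 0, "jaw": 7},
    {"tx": -0.1, "ty": 0.1, "tz": 11.6, "spin": 0, "jaw": 6.5},
    {"tx": -0.1, "ty": 0.1, "tz": 11.6, "spin": 0, "jaw": 6},
  ],
)

```text
time_s: 1.87
position: [458.5, -220.0, 3.0]
eef_rot: [-0.002, 0.71, 0.704, -0.001]
wrist_force: [-0.1, 0.3, 0.6]
opening: 0.751
```

```bash
python3 - <<'E'
from h import *
goto([458.4,-217.8,4],0)
c,im=snap('w_green2')
E
```

```text
t=1.87 pos [ 458.5 -220.     3. ] q6 -0.49 open 0.751 F [-0.1  0.3  0.6] shift cm [ 0.22 -0.01 -0.1 ] spin -0.010 dist 0.24
```

View pics/w_green2.png

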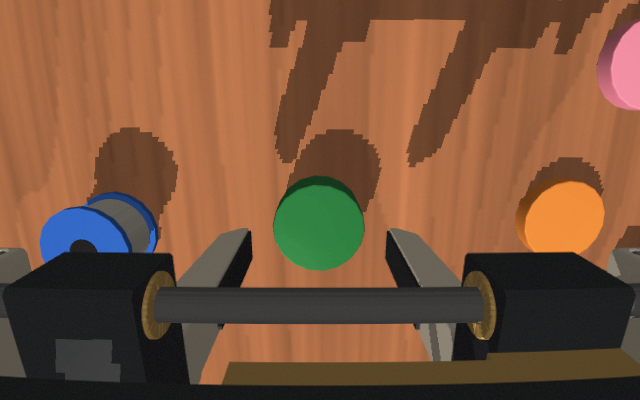

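```bash
python3 - <<'E'
from h import *
c=r.get_calibration('wrist'); im=cv2.imread('pics/w_green2.png'); h=cv2.cvtColor(im,cv2.COLOR_BGR2HSV)
for n,lo,hi,z in (('green top',(55,100,100),(85,255,255),26),):
    for m in blobs(h,lo,hi,400):
        print(n,m.sum(),[np.round(v,1) for v in plane_shape(c,m,z)])
goto([458.4,-217.8,4],0)
E
```

```text
green top 6014 [array([ 459.9, -218.5]), np.float64(25.9), array([ 459.9, -218.5]), np.float64(25.5)]
t=1.92 pos [ 459.7 -220.5    5.1] q6 -0.49 open 0.709 F [ 0.2 -1.   0.5] shift cm [ 0.27 -0.13  0.11] spin -0.009 dist 0.32
```

Request:
send_rows(
  series=[
    {"tx": 0.15, "ty": 0, "tz": 0, "spin": 0, "jaw": 5.6},
    {"tx": 0.15, "ty": 0, "tz": 0, "spin": 0, "jaw": 5},
    {"tx": 0.15, "ty": 0, "tz": 0, "spin": 0, "jaw": 4.5},
    {"tx": 0.15, "ty": 0, "tz": 0, "spin": 0, "jaw": 4.5},
    {"tx": 0.15, "ty": 0, "tz": 0, "spin": 0, "jaw": 4.5},
  ],
  squeeze=20,
)

```text
time_s: 2.33
position: [460.2, -218.1, 5.0]
eef_rot: [0.0, 0.71, 0.704, 0.0]
wrist_force: [-1.0, -0.3, -0.2]
opening: 0.487
```

```bash
python3 - <<'E'
from h import *
goto([544,71.5,140],0)
E
```

```text
t=2.33 pos [ 460.2 -218.1    5. ] q6 -0.48 open 0.487 F [-1.  -0.3 -0.2] shift cm [ 29.02   8.16 -13.51] spin -0.008 dist 33.04
```

```bash
python3 - <<'E'
from h import *
c,im=snap('w_green3'); goto([544,71.5,140],0)
E
```

```text
t=2.38 pos [ 460.1 -218.1    4.7] q6 -0.48 open 0.482 F [ 0.4 -0.9 -0.3] shift cm [ 29.02   8.17 -13.53] spin -0.008 dist 33.05
```

View pics/w_green3.png

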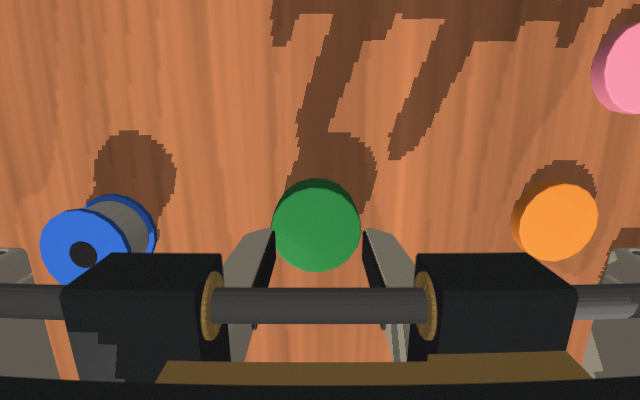

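```bash
python3 - <<'E'
from h import *
p,R,s=tool(); c=r.get_calibration('wrist'); im=cv2.imread('pics/w_green3.png')
h=cv2.cvtColor(im,cv2.COLOR_BGR2HSV)
for m in blobs(h,(55,100,100),(85,255,255),400): print([np.round(v,1) for v in plane_shape(c,m,26)])
print(proj(c,p),proj(c,p+R[:,1]*26),proj(c,p-R[:,2]*18.8),proj(c,p-R[:,2]*18.8+R[:,1]*26))
print(proj(c,p+R[:,1]*22.5))
save(cv2.resize(im[160:300,200:440],None,fx=3,fy=3),'w_green3c')
E
```

```text
[array([ 458.8, -217.1]), np.float64(25.6), array([ 458.9, -217.1]), np.float64(25.0)]
(np.float64(317.85544854518605), np.float64(220.12429413913438)) (np.float64(359.0538371860351), np.float64(220.11924055185057)) (np.float64(317.7954487490833), np.float64(230.76183518091716)) (np.float64(362.7526281780822), np.float64(230.74578165762497))
(np.float64(353.5141615520095), np.float64(220.12206918822088))
```

View pics/w_green3c.png

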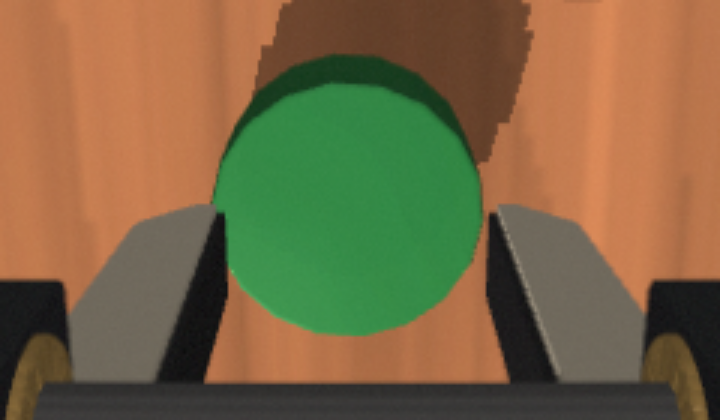

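```bash
python3 - <<'E'
from h import *
im=r.snapshot('scene'); p,R,s=tool();c=r.get_calibration('scene')
u,v=proj(c,p);print(u,v,p,proj(c,p+[0,0,37]))
save(cv2.resize(im[150:300,180:380],None,fx=4,fy=4,interpolation=cv2.INTER_CUBIC),'s3')
E
```

```text
281.3264990384567 240.62534049716385 [ 460.02373779 -218.05164674    4.55617086] (np.float64(280.40325498425966), np.float64(229.33298151659832))
```

View pics/s3.png

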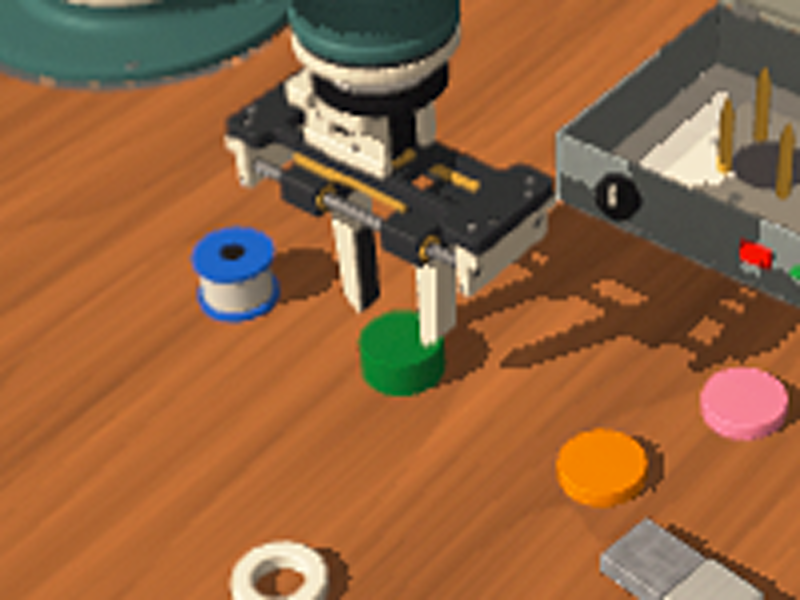

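Request:
send_rows(
  series=[
    {"tx": 0, "ty": 0, "tz": 0, "spin": 0, "jaw": 6.8},
    {"tx": 0, "ty": 0, "tz": 0, "spin": 0, "jaw": 6.8},
    {"tx": 0, "ty": 0, "tz": 0.8, "spin": 0, "jaw": 6.8},
    {"tx": 0, "ty": 0, "tz": 1.6, "spin": 0, "jaw": 6.8},
    {"tx": 0, "ty": 0, "tz": 2.4, "spin": 0, "jaw": 6.8},
  ],
  squeeze=20,
)

```text
time_s: 2.85
position: [459.7, -217.9, -20.9]
eef_rot: [-0.0, 0.71, 0.704, -0.0]
wrist_force: [-0.3, 0.1, -0.1]
opening: 0.724
```

```bash
python3 - <<'E'
from h import *
goto([458.4,-217.8,-33],0)
c,im=snap('w_green4')
save(cv2.resize(im[160:300,200:440],None,fx=3,fy=3),'w_green4c')
E
```

```text
t=2.85 pos [ 459.7 -217.9  -20.9] q6 -0.48 open 0.724 F [-0.3  0.1 -0.1] shift cm [ 0.01 -0.13  1.21] spin -0.008 dist 1.22
```

View pics/w_green4c.png

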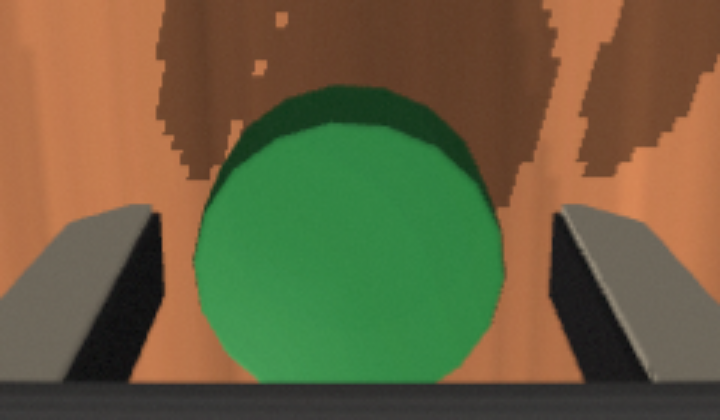

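Request:
send_rows(
  series=[
    {"tx": 0, "ty": 0, "tz": 0.6, "spin": 0, "jaw": 6.8},
    {"tx": 0, "ty": 0, "tz": 1.2, "spin": 0, "jaw": 6},
    {"tx": 0, "ty": 0, "tz": 1.2, "spin": 0, "jaw": 5.0},
    {"tx": 0, "ty": 0, "tz": 1.2, "spin": 0, "jaw": 4.5},
    {"tx": 0, "ty": 0, "tz": 1.2, "spin": 0, "jaw": 4.5},
  ],
  squeeze=20,
)

```text
time_s: 3.32
position: [460.0, -218.1, -31.6]
eef_rot: [0.0, 0.71, 0.704, 0.0]
wrist_force: [0.3, -0.5, -0.8]
opening: 0.551
```

```bash
python3 - <<'E'
from h import *
goto([458.4,-217.8,-33],0)
c,im=snap('w_green5')
h=cv2.cvtColor(im,cv2.COLOR_BGR2HSV)
for m in blobs(h,(55,100,100),(85,255,255),400): print([np.round(v,1) for v in plane_shape(c,m,26)])
im=r.snapshot('scene')
save(cv2.resize(im[150:300,180:380],None,fx=4,fy=4,interpolation=cv2.INTER_CUBIC),'s4')
goto([458.4,-217.8,-33],0)
E
```

```text
t=3.32 pos [ 460.  -218.1  -31.6] q6 -0.48 open 0.551 F [ 0.3 -0.5 -0.8] shift cm [ 0.02 -0.16  0.14] spin -0.008 dist 0.21
[array([ 460.3, -217.5]), np.float64(25.8), array([ 460.3, -214.5]), np.float64(23.4)]
t=3.42 pos [ 460.  -218.1  -31.5] q6 -0.48 open 0.548 F [ 0.1 -0.5 -0.7] shift cm [ 0.03 -0.16  0.15] spin -0.008 dist 0.23
```

View pics/w_green5.png

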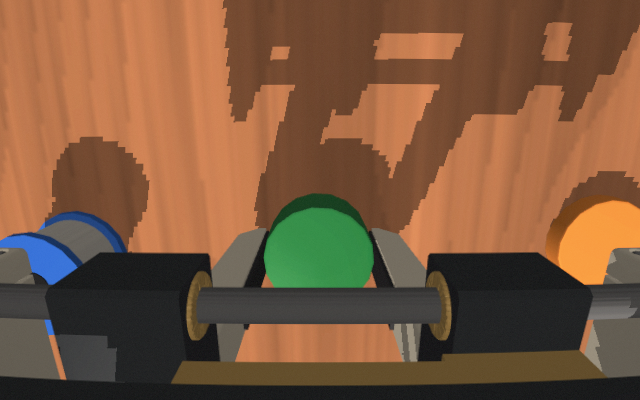

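View pics/s4.png

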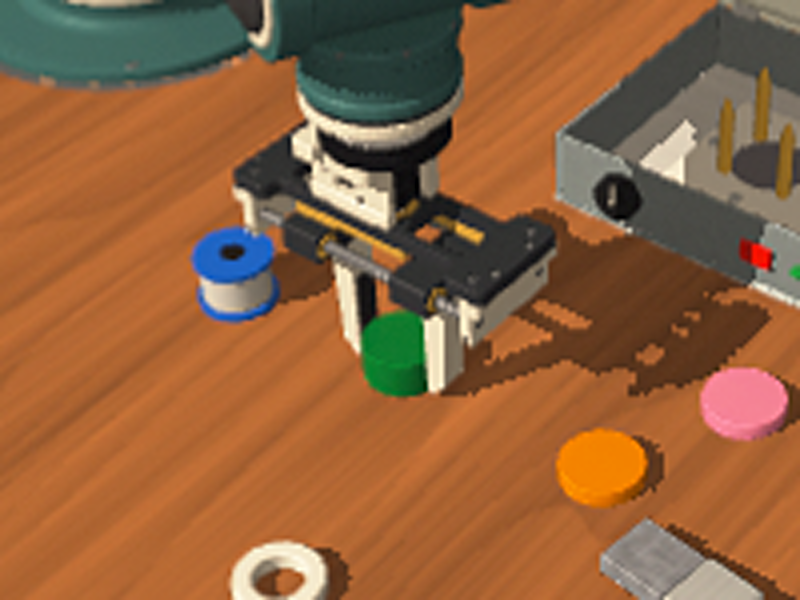

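Request:
send_rows(
  series=[
    {"tx": 0, "ty": 0, "tz": -2, "spin": 0, "jaw": 4.5},
    {"tx": 0, "ty": 0, "tz": -5, "spin": 0, "jaw": 4.5},
    {"tx": 2, "ty": 0.6, "tz": -8.5, "spin": 0, "jaw": 4.5},
    {"tx": 5, "ty": 1.5, "tz": -11, "spin": 0, "jaw": 4.5},
    {"tx": 8, "ty": 2.4, "tz": -13, "spin": 0, "jaw": 4.5},
  ],
  squeeze=25,
)

```text
time_s: 3.83
position: [485.1, -137.8, 101.3]
eef_rot: [0.001, 0.711, 0.704, 0.001]
wrist_force: [0.1, -0.3, -0.3]
opening: 0.55
```

```bash
python3 - <<'E'
from h import *
goto([544,71.5,110],0)
E
```

```text
t=3.83 pos [ 485.1 -137.8  101.3] q6 -0.32 open 0.550 F [ 0.1 -0.3 -0.3] shift cm [20.99  5.69 -0.88] spin -0.010 dist 21.76
```

Request:
send_rows(
  series=[
    {"tx": 3.5, "ty": 1.2, "tz": -0.2, "spin": 0, "jaw": 4.5},
    {"tx": 7, "ty": 2.4, "tz": -0.5, "spin": 0, "jaw": 4.5},
    {"tx": 10.5, "ty": 3.6, "tz": -0.9, "spin": 0, "jaw": 4.5},
    {"tx": 13, "ty": 4.8, "tz": -0.9, "spin": 0, "jaw": 4.5},
    {"tx": 13, "ty": 5.6, "tz": -0.9, "spin": 0, "jaw": 4.5},
  ],
)

```text
time_s: 4.25
position: [542.4, -4.8, 107.9]
eef_rot: [0.0, 0.709, 0.705, 0.001]
wrist_force: [0.3, -0.4, -0.8]
opening: 0.551
```

```bash
python3 - <<'E'
from h import *
goto([544,71.5,110],0)
c,im=snap('w_nest'); np.savez('nestcal',**c)
E
```

```text
t=4.25 pos [542.4  -4.8 107.9] q6 -0.05 open 0.551 F [ 0.3 -0.4 -0.8] shift cm [ 7.63  0.12 -0.21] spin -0.005 dist 7.63
```

View pics/w_nest.png

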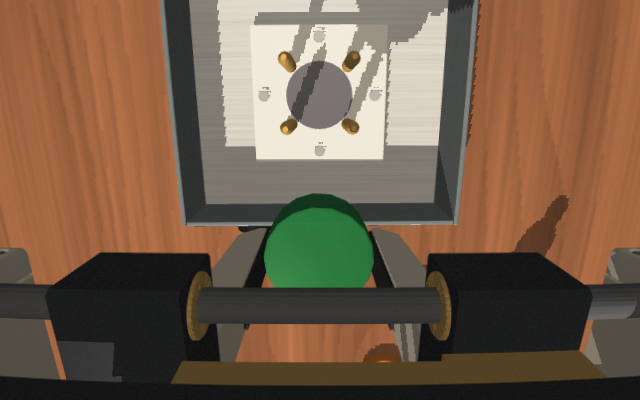

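```bash
python3 - <<'E'
from h import *
c=dict(np.load('nestcal.npz')); im=cv2.imread('pics/w_nest.png')
for n,(a,b) in {'N':(319,36),'S':(320,150),'W':(264,95),'E':(374,95)}.items(): print(n,onplane(c,a,b,16).round(1))
h=cv2.cvtColor(im,cv2.COLOR_BGR2HSV); print(im[95,300],im[85,320],im[60,290])
m=((h[...,1]<60)&(h[...,2]<140)).astype(np.uint8); m[:55]=0;m[135:]=0;m[:,:285]=0;m[:,355:]=0
m=cv2.morphologyEx(m,cv2.MORPH_OPEN,np.ones((3,3)))
n,l,s,ce=cv2.connectedComponentsWithStats(m); i=1+np.argmax(s[1:,4]); print(s[i],ce[i],[np.round(v,1) for v in plane_shape(c,l==i,16)])
# plate corners
for a,b in ((251,26),(388,25),(383,159),(257,159)): print('plate',onplane(c,a,b,16).round(1))
for a,b in ((187,223),(457,222)): print('rim',onplane(c,a,b,56).round(1))
save(cv2.resize(im[20:170,230:410],None,fx=4,fy=4,interpolation=cv2.INTER_CUBIC),'nestc')
E
```

```text
N [543.9 119.9  16. ]
S [544.4  27.7  16. ]
W [497.8  74.   16. ]
E [589.7  73.6  16. ]
[72 72 76] [115 116 124] [ 42  78 101]
[ 287   61   65   67 3454] [318.78604517  94.58251303] [array([543.5,  73.3]), np.float64(27.9), array([543.6,  73.5]), np.float64(26.9)]
plate [489.4 127.9  16. ]
plate [599.3 128.2  16. ]
plate [599.4  19.6  16. ]
plate [489.4  20.1  16. ]
rim [437.9 -24.7  56. ]
rim [653.4 -24.9  56. ]
```

View pics/nestc.png

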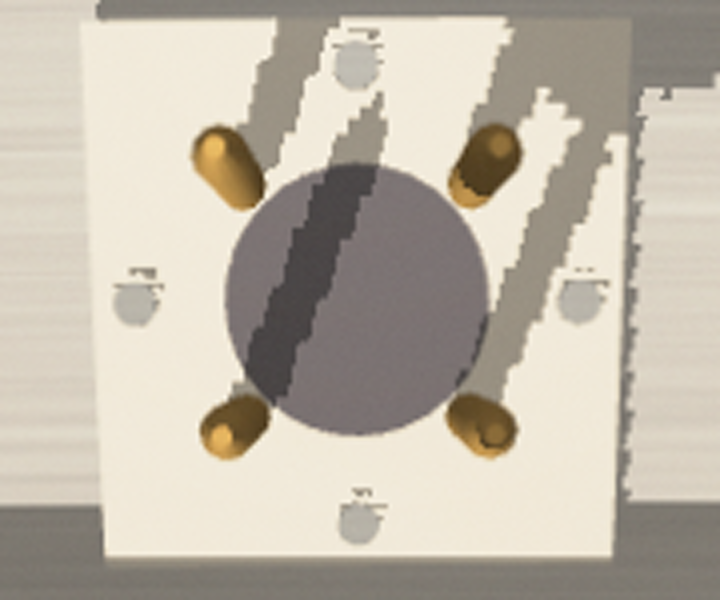

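```bash
python3 - <<'E'
from h import *
c=dict(np.load('nestcal.npz')); im=cv2.imread('pics/w_nest.png')
P=[onplane(c,a/4+230,b/4+20,74)[:2] for a,b in ((210,145),(497,141),(218,440),(494,437))]
print(np.round(P,1),np.mean(P,0))
h=cv2.cvtColor(im,cv2.COLOR_BGR2HSV)
from scipy.optimize import least_squares
for m in blobs(h,(55,100,100),(85,255,255),400):
    cs,_=cv2.findContours(m.astype(np.uint8),cv2.RETR_EXTERNAL,cv2.CHAIN_APPROX_NONE)
    k=max(cs,key=cv2.contourArea)[:,0,:]; k=k[k[:,1]<280]
    Q=np.array([onplane(c,u,v,165.4)[:2] for u,v in k]); 
    f=least_squares(lambda p:np.hypot(*(Q-p[:2]).T)-26,[542,-5],loss='soft_l1'); print(f.x,np.abs(f.fun).mean())
E
```

```text
[[519.7  97. ]
 [566.8  97.4]
 [519.7  49. ]
 [567.2  49.3]] [543.35885359  73.19150752]
[542.6466267   -5.33889552] 0.398050385017673
```

Request:
send_rows(
  series=[
    {"tx": 3, "ty": 0.05, "tz": 0, "spin": 0, "jaw": 4.5},
    {"tx": 6, "ty": 0.1, "tz": 1, "spin": 0, "jaw": 4.5},
    {"tx": 7.82, "ty": 0.1, "tz": 3, "spin": 0, "jaw": 4.5},
    {"tx": 7.82, "ty": 0.1, "tz": 5, "spin": 0, "jaw": 4.5},
    {"tx": 7.82, "ty": 0.1, "tz": 5, "spin": 0, "jaw": 4.5},
  ],
)

```text
time_s: 4.72
position: [541.2, 69.4, 53.6]
eef_rot: [-0.001, 0.71, 0.705, -0.002]
wrist_force: [-0.9, -0.8, -2.2]
opening: 0.552
```

```bash
python3 - <<'E'
from h import *
goto([543.3,73.4,-15.5],0)
c,im=snap('w_n2'); np.savez('c2',**c)
im=r.snapshot('scene'); save(cv2.resize(im[120:240,310:450],None,fx=5,fy=5,interpolation=cv2.INTER_CUBIC),'s5')
goto([543.3,73.4,-15.5],0)
E
```

```text
t=4.72 pos [541.2  69.4  53.6] q6 0.09 open 0.552 F [-0.9 -0.8 -2.2] shift cm [0.41 0.24 6.91] spin -0.007 dist 6.92
t=4.82 pos [542.9  68.7  57.4] q6 0.09 open 0.549 F [-0.9  0.2 -0.6] shift cm [0.47 0.05 7.29] spin -0.008 dist 7.3
```

View pics/w_n2.png

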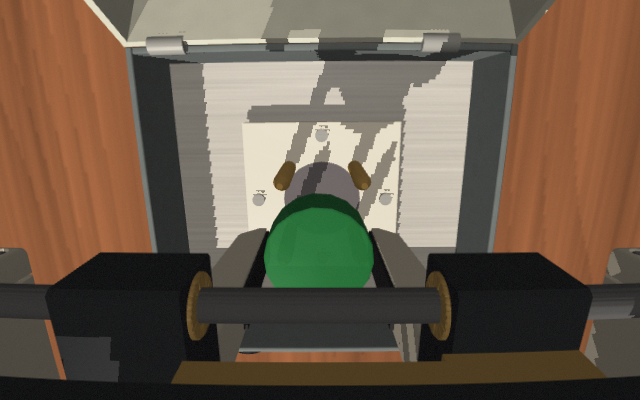

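View pics/s5.png

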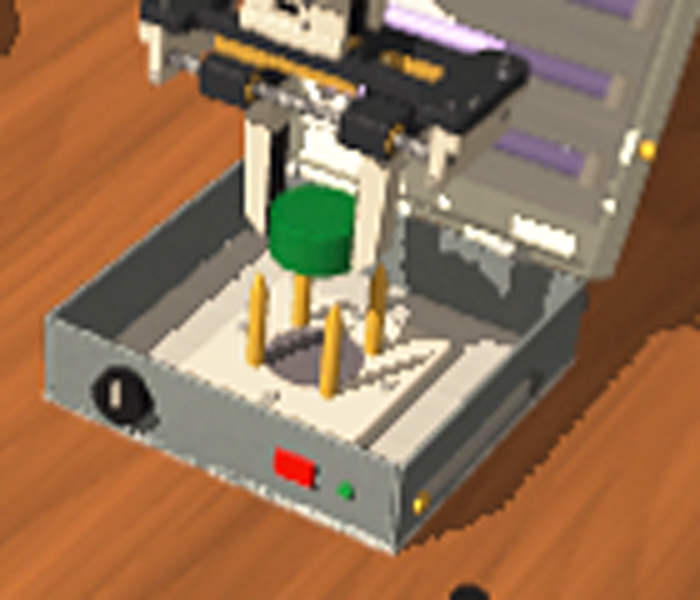

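Request:
send_rows(
  series=[
    {"tx": 0.45, "ty": 0.05, "tz": 0, "spin": 0, "jaw": 4.5},
    {"tx": 0.45, "ty": 0.05, "tz": 0, "spin": 0, "jaw": 4.5},
    {"tx": 0.45, "ty": 0.05, "tz": 0, "spin": 0, "jaw": 4.5},
    {"tx": 0.45, "ty": 0.05, "tz": 0, "spin": 0, "jaw": 4.5},
    {"tx": 0.45, "ty": 0.05, "tz": 0, "spin": 0, "jaw": 4.5},
  ],
)

```text
time_s: 5.23
position: [544.0, 73.8, 57.7]
eef_rot: [0.0, 0.71, 0.704, 0.0]
wrist_force: [0.4, 0.0, -0.6]
opening: 0.554
```

```bash
python3 - <<'E'
from h import *
goto([543.3,73.4,-15.5],0)
c,im=snap('w_n3'); np.savez('c3',**c)
save(cv2.resize(im[110:300,220:420],None,fx=4,fy=4,interpolation=cv2.INTER_CUBIC)[:600],'w_n3c')
goto([543.3,73.4,-15.5],0)
E
```

```text
t=5.23 pos [544.   73.8  57.7] q6 0.10 open 0.554 F [ 0.4  0.  -0.6] shift cm [-0.04 -0.07  7.32] spin -0.008 dist 7.32
t=5.28 pos [543.8  73.9  57.5] q6 0.10 open 0.549 F [ 0.1 -0.3 -1.4] shift cm [-0.05 -0.05  7.3 ] spin -0.008 dist 7.3
```

View pics/w_n3c.png

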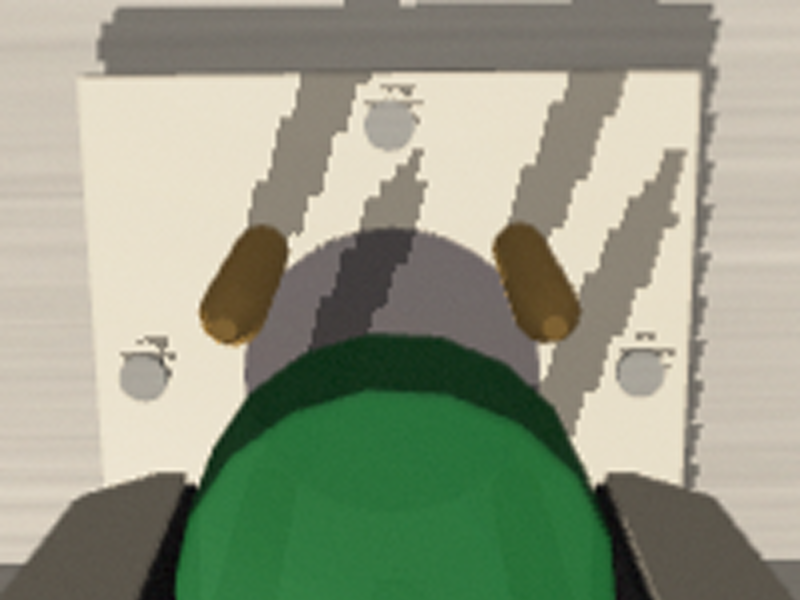

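```bash
cat >> h.py <<'E'
from scipy.optimize import least_squares
def topfit(c,im,lo,hi,z,rad=26,vmax=280,x0=None):
    h=cv2.cvtColor(im,cv2.COLOR_BGR2HSV)
    ms=blobs(h,lo,hi,300); m=max(ms,key=lambda a:a.sum())
    cs,_=cv2.findContours(m.astype(np.uint8),cv2.RETR_EXTERNAL,cv2.CHAIN_APPROX_NONE)
    k=max(cs,key=cv2.contourArea)[:,0,:]; k=k[k[:,1]<vmax]
    Q=np.array([onplane(c,u,v,z)[:2] for u,v in k]); 
    f=least_squares(lambda p:np.hypot(*(Q-p[:2]).T)-rad,Q.mean(0) if x0 is None else x0,loss='soft_l1'); return f.x,np.abs(f.fun).mean()
E
python3 - <<'E'
from h import *
c=dict(np.load('c3.npz')); im=cv2.imread('pics/w_n3.png')
T=lambda a,b,z: onplane(c,a/4+220,b/4+110,z)[:2]
p=[T(226,330,74),T(557,327,74)]; print('pins',np.round(p,1),np.mean(p,0)-[0,23.3])
print('N',T(389,124,16),'WE',T(145,376,16),T(640,372,16))
print(topfit(c,im,(55,100,100),(85,255,255),115))
E
```

```text
pins [[520.6  96.2]
 [567.7  96.3]] [544.13271427  72.92225408]
N [543.81579953 119.10681352] WE [497.62054783  72.53919477] [590.46019583  72.5630003 ]
(array([544.08604418,  73.04136907]), np.float64(0.41253720447512937))
```

Request:
send_rows(
  series=[
    {"tx": 0, "ty": 0, "tz": 1.5, "spin": 0, "jaw": 4.5},
    {"tx": 0, "ty": 0, "tz": 3, "spin": 0, "jaw": 4.5},
    {"tx": 0, "ty": 0, "tz": 4.5, "spin": 0, "jaw": 4.5},
    {"tx": 0, "ty": 0, "tz": 6, "spin": 0, "jaw": 4.5},
    {"tx": 0, "ty": 0, "tz": 6.9, "spin": 0, "jaw": 4.5},
  ],
)

```text
time_s: 5.7
position: [543.1, 73.9, -13.2]
eef_rot: [-0.0, 0.71, 0.704, -0.001]
wrist_force: [-0.2, -0.0, -1.4]
opening: 0.547
```

Request:
send_rows(
  series=[
    {"tx": 0, "ty": 0, "tz": 0.1, "spin": 0, "jaw": 4.5},
    {"tx": 0, "ty": 0, "tz": 0.2, "spin": 0, "jaw": 4.5},
    {"tx": 0, "ty": 0, "tz": 0.3, "spin": 0, "jaw": 4.5},
    {"tx": 0, "ty": 0, "tz": 0.35, "spin": 0, "jaw": 4.5},
    {"tx": 0, "ty": 0, "tz": 0.35, "spin": 0, "jaw": 4.5},
  ],
)

```text
time_s: 6.12
position: [544.1, 74.1, -14.6]
eef_rot: [0.0, 0.71, 0.704, 0.0]
wrist_force: [-0.3, -0.4, -2.0]
opening: 0.546
```

```bash
python3 - <<'E'
from h import *
goto([543.3,73.4,-15.5],0)
c,im=snap('w_n4')
save(cv2.resize(im[110:300,220:420],None,fx=4,fy=4,interpolation=cv2.INTER_CUBIC)[:600],'w_n4c')
E
```

```text
t=6.12 pos [544.1  74.1 -14.6] q6 0.10 open 0.546 F [-0.3 -0.4 -2. ] shift cm [-0.07 -0.08  0.09] spin -0.008 dist 0.14
```

View pics/w_n4c.png

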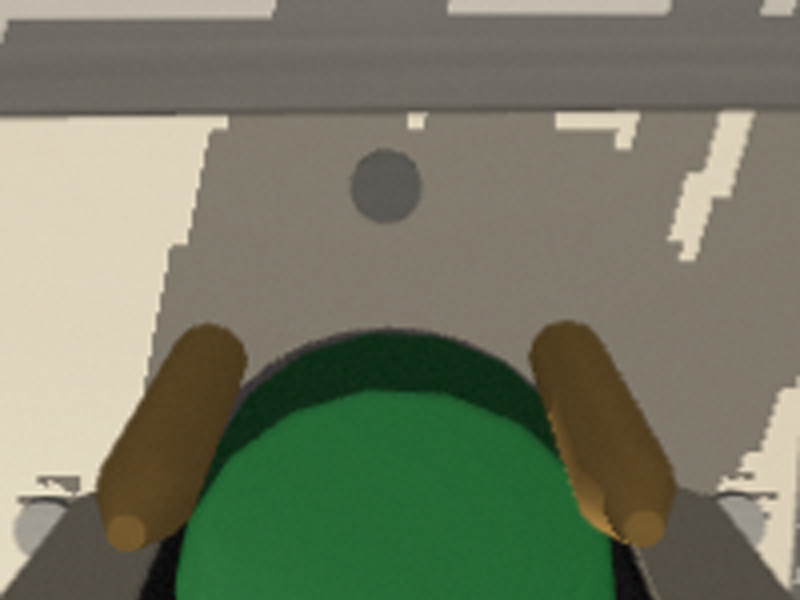

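Request:
send_rows(
  series=[
    {"tx": 0, "ty": 0, "tz": 0.05, "spin": 0, "jaw": 4.5},
    {"tx": 0, "ty": 0, "tz": 0.1, "spin": 0, "jaw": 4.5},
    {"tx": 0, "ty": 0, "tz": 0.12, "spin": 0, "jaw": 4.5},
    {"tx": 0, "ty": 0, "tz": 0.12, "spin": 0, "jaw": 4.5},
    {"tx": 0, "ty": 0, "tz": 0.12, "spin": 0, "jaw": 4.5},
  ],
)

```text
time_s: 6.58
position: [543.9, 74.0, -16.1]
eef_rot: [0.0, 0.71, 0.704, 0.0]
wrist_force: [-2.5, -1.2, 5.3]
opening: 0.551
```

Request:
send_rows(
  series=[
    {"tx": 0, "ty": 0, "tz": 0, "spin": 0, "jaw": 5.6},
    {"tx": 0, "ty": 0, "tz": 0, "spin": 0, "jaw": 6.2},
    {"tx": 0, "ty": 0, "tz": 0, "spin": 0, "jaw": 7},
    {"tx": 0, "ty": 0, "tz": 0, "spin": 0, "jaw": 7},
    {"tx": 0, "ty": 0, "tz": -1, "spin": 0, "jaw": 7},
  ],
)

```text
time_s: 7.0
position: [542.6, 73.9, -8.0]
eef_rot: [-0.001, 0.71, 0.704, -0.001]
wrist_force: [-0.3, -0.2, 0.1]
opening: 0.749
```

Request:
send_rows(
  series=[
    {"tx": 0, "ty": 0, "tz": -3, "spin": 0, "jaw": 7},
    {"tx": 0, "ty": 0, "tz": -6, "spin": 0, "jaw": 7},
    {"tx": 0, "ty": 0, "tz": -10, "spin": 0, "jaw": 8},
    {"tx": -4, "ty": 0, "tz": -12, "spin": 0, "jaw": 9},
    {"tx": -8, "ty": 0, "tz": -12, "spin": 0, "jaw": 9.2},
  ],
)

```text
time_s: 7.42
position: [544.9, -4.3, 119.6]
eef_rot: [0.003, 0.709, 0.706, 0.002]
wrist_force: [1.9, -0.4, 0.8]
opening: 0.919
```

```bash
python3 - <<'E'
from h import *
goto([520,-392,60],0)
c,im=snap('w_n5'); np.savez('c5',**c)
print(topfit(c,im,(55,100,80),(85,255,255),42))
E
```

```text
t=7.42 pos [544.9  -4.3 119.6] q6 -0.05 open 0.919 F [ 1.9 -0.4  0.8] shift cm [-38.78  -2.36   5.94] spin -0.004 dist 39.3
(array([544.14438994,  75.08123016]), np.float64(0.9457159813817201))
```

View pics/w_n5.png

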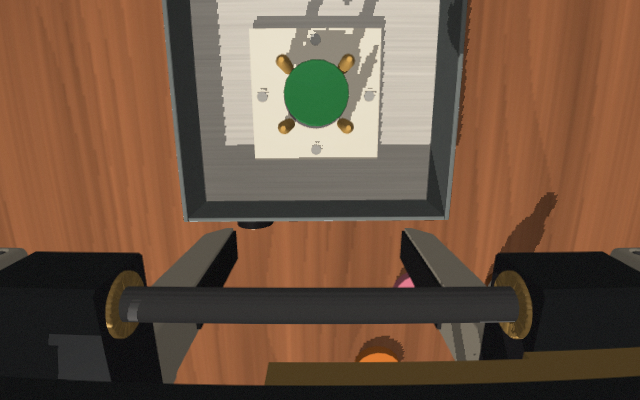

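Request:
send_rows(
  series=[
    {"tx": -4, "ty": -0.2, "tz": 0, "spin": 0, "jaw": 8},
    {"tx": -8, "ty": -0.4, "tz": 0, "spin": 0, "jaw": 8},
    {"tx": -12, "ty": -0.7, "tz": 0, "spin": 0, "jaw": 8},
    {"tx": -16, "ty": -1, "tz": 0, "spin": 0, "jaw": 8},
    {"tx": -20, "ty": -1.2, "tz": 1, "spin": 0, "jaw": 8},
  ],
)

```text
time_s: 7.88
position: [529.6, -207.0, 106.1]
eef_rot: [0.002, 0.71, 0.704, 0.001]
wrist_force: [-0.3, 0.5, -0.5]
opening: 0.86
```

Request:
send_rows(
  series=[
    {"tx": -4, "ty": -0.2, "tz": 1, "spin": 0, "jaw": 8},
    {"tx": -8, "ty": -0.4, "tz": 2, "spin": 0, "jaw": 8},
    {"tx": -12, "ty": -0.7, "tz": 3, "spin": 0, "jaw": 8},
    {"tx": -16, "ty": -1, "tz": 4, "spin": 0, "jaw": 8},
    {"tx": -18.2, "ty": -1.2, "tz": 5, "spin": 0, "jaw": 8},
  ],
)

```text
time_s: 8.3
position: [515.1, -390.4, 53.5]
eef_rot: [0.0, 0.711, 0.704, -0.0]
wrist_force: [0.3, 0.5, 0.2]
opening: 0.859
```

Request:
send_rows(
  series=[
    {"tx": 0, "ty": 0, "tz": 0, "spin": 0, "jaw": 8},
    {"tx": 0, "ty": 0, "tz": 0, "spin": 0, "jaw": 8},
    {"tx": 0, "ty": 0, "tz": 0, "spin": 0, "jaw": 8},
    {"tx": 0, "ty": 0, "tz": 0, "spin": 0, "jaw": 8},
    {"tx": 0, "ty": 0, "tz": 0, "spin": 0, "jaw": 8},
  ],
)

```text
time_s: 8.72
position: [516.6, -385.8, 54.4]
eef_rot: [0.001, 0.709, 0.705, 0.0]
wrist_force: [-0.5, 0.7, -0.4]
opening: 0.864
```

```bash
python3 - <<'E'
from h import *
goto([520,-392,-33],0)
c,im=snap('w_r1'); np.savez('c6',**c)
print(topfit(c,im,(0,0,170),(180,60,255),12))
E
```

```text
t=8.72 pos [ 516.6 -385.8   54.4] q6 -0.67 open 0.864 F [-0.5  0.7 -0.4] shift cm [-0.61  0.34  8.74] spin -0.007 dist 8.77
(array([ 518.76456939, -392.36550927]), np.float64(1.0765193303546763))
```

View pics/w_r1.png

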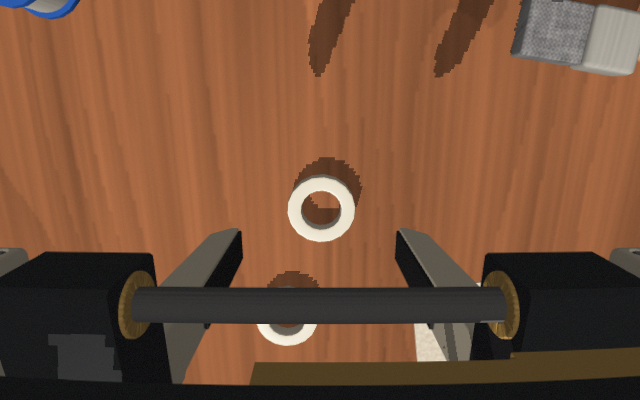

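Request:
send_rows(
  series=[
    {"tx": -0.4, "ty": 0.2, "tz": 2.5, "spin": 0, "jaw": 8},
    {"tx": -0.67, "ty": 0.22, "tz": 5, "spin": 0, "jaw": 7.5},
    {"tx": -0.67, "ty": 0.22, "tz": 7.5, "spin": 0, "jaw": 7},
    {"tx": -0.67, "ty": 0.22, "tz": 8.7, "spin": 0, "jaw": 6.5},
    {"tx": -0.67, "ty": 0.22, "tz": 8.7, "spin": 0, "jaw": 6.5},
  ],
)

```text
time_s: 9.18
position: [517.8, -392.4, -35.3]
eef_rot: [-0.001, 0.71, 0.705, -0.0]
wrist_force: [-0.0, -0.4, 0.7]
opening: 0.707
```

```bash
python3 - <<'E'
from h import *
goto([520,-392,-35],0)
c,im=snap('w_r2'); np.savez('c6',**c)
print(topfit(c,im,(0,0,170),(180,60,255),12,vmax=285))
E
```

```text
t=9.18 pos [ 517.8 -392.4  -35.3] q6 -0.68 open 0.707 F [-0.  -0.4  0.7] shift cm [ 0.04  0.22 -0.03] spin -0.007 dist 0.22
(array([ 518.72508822, -393.25923613]), np.float64(0.545861895552379))
```

View pics/w_r2.png

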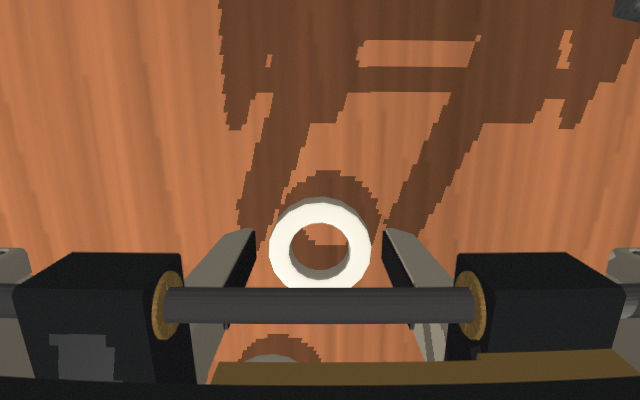

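Request:
send_rows(
  series=[
    {"tx": -0.05, "ty": 0.07, "tz": 0, "spin": 0, "jaw": 5.6},
    {"tx": -0.05, "ty": 0.07, "tz": 0, "spin": 0, "jaw": 5},
    {"tx": -0.05, "ty": 0.07, "tz": 0, "spin": 0, "jaw": 4.5},
    {"tx": -0.05, "ty": 0.07, "tz": 0, "spin": 0, "jaw": 4.5},
    {"tx": -0.05, "ty": 0.07, "tz": 0, "spin": 0, "jaw": 4.5},
  ],
  squeeze=15,
)

```text
time_s: 9.65
position: [519.4, -394.2, -32.4]
eef_rot: [0.001, 0.71, 0.704, 0.0]
wrist_force: [0.2, 1.4, 6.1]
opening: 0.55
```

```bash
python3 - <<'E'
from h import *
goto([544,-5,110],0)
E
```

```text
t=9.65 pos [ 519.4 -394.2  -32.4] q6 -0.68 open 0.550 F [0.2 1.4 6.1] shift cm [ 38.92   2.17 -14.26] spin -0.008 dist 41.51
```

Request:
send_rows(
  series=[
    {"tx": 0, "ty": 0, "tz": -1, "spin": 0, "jaw": 4.5},
    {"tx": 0, "ty": 0, "tz": -4, "spin": 0, "jaw": 4.5},
    {"tx": 2, "ty": 0.1, "tz": -7.5, "spin": 0, "jaw": 4.5},
    {"tx": 5, "ty": 0.3, "tz": -10, "spin": 0, "jaw": 4.5},
    {"tx": 8, "ty": 0.5, "tz": -12, "spin": 0, "jaw": 4.5},
  ],
)

```text
time_s: 10.07
position: [524.6, -313.8, 89.7]
eef_rot: [0.001, 0.71, 0.704, 0.0]
wrist_force: [0.5, -0.2, 1.0]
opening: 0.552
```

Request:
send_rows(
  series=[
    {"tx": 3.5, "ty": 0.2, "tz": -0.5, "spin": 0, "jaw": 4.5},
    {"tx": 7, "ty": 0.4, "tz": -1, "spin": 0, "jaw": 4.5},
    {"tx": 10.5, "ty": 0.6, "tz": -1.5, "spin": 0, "jaw": 4.5},
    {"tx": 14, "ty": 0.8, "tz": -2, "spin": 0, "jaw": 4.5},
    {"tx": 17.5, "ty": 1, "tz": -2.3, "spin": 0, "jaw": 4.5},
  ],
)

```text
time_s: 10.48
position: [535.8, -137.5, 111.0]
eef_rot: [0.001, 0.71, 0.704, 0.0]
wrist_force: [0.4, 0.7, -0.4]
opening: 0.554
```

Request:
send_rows(
  series=[
    {"tx": 3.5, "ty": 0.2, "tz": 0, "spin": 0, "jaw": 4.5},
    {"tx": 7, "ty": 0.4, "tz": 0, "spin": 0, "jaw": 4.5},
    {"tx": 10.5, "ty": 0.6, "tz": 0, "spin": 0, "jaw": 4.5},
    {"tx": 13.4, "ty": 0.7, "tz": 0, "spin": 0, "jaw": 4.5},
    {"tx": 13.4, "ty": 0.7, "tz": 0, "spin": 0, "jaw": 4.5},
  ],
)

```text
time_s: 10.9
position: [543.9, -1.0, 110.4]
eef_rot: [-0.0, 0.709, 0.705, 0.001]
wrist_force: [0.2, -1.2, 1.1]
opening: 0.553
```

```bash
python3 - <<'E'
from h import *
goto([544,73,50],0)
c,im=snap('w_r3'); np.savez('c6',**c)
E
```

```text
t=10.90 pos [543.9  -1.  110.4] q6 -0.04 open 0.553 F [ 0.2 -1.2  1.1] shift cm [ 7.4  -0.03  6.05] spin -0.005 dist 9.55
```

View pics/w_r3.png

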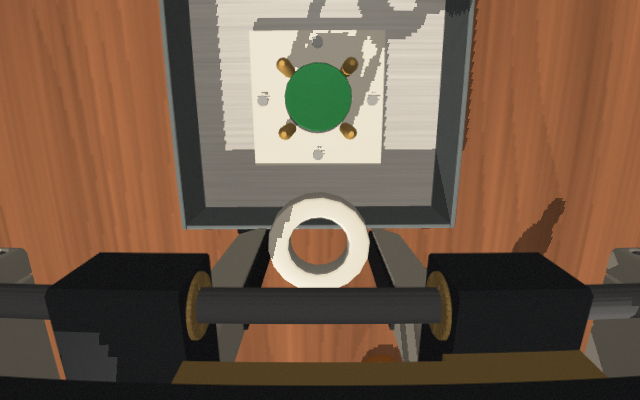

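Request:
send_rows(
  series=[
    {"tx": 3, "ty": 0, "tz": 0, "spin": 0, "jaw": 4.5},
    {"tx": 6, "ty": 0, "tz": 1.5, "spin": 0, "jaw": 4.5},
    {"tx": 7.4, "ty": 0, "tz": 4, "spin": 0, "jaw": 4.5},
    {"tx": 7.4, "ty": 0, "tz": 5.5, "spin": 0, "jaw": 4.5},
    {"tx": 7.4, "ty": 0, "tz": 5.5, "spin": 0, "jaw": 4.5},
  ],
)

```text
time_s: 11.37
position: [543.0, 68.6, 51.6]
eef_rot: [-0.001, 0.71, 0.704, -0.002]
wrist_force: [-1.3, 0.1, 0.4]
opening: 0.55
```

Request:
send_rows(
  series=[
    {"tx": 0, "ty": 0, "tz": 0, "spin": 0, "jaw": 4.5},
    {"tx": 0, "ty": 0, "tz": 0, "spin": 0, "jaw": 4.5},
    {"tx": 0, "ty": 0, "tz": 0, "spin": 0, "jaw": 4.5},
    {"tx": 0, "ty": 0, "tz": 0, "spin": 0, "jaw": 4.5},
    {"tx": 0, "ty": 0, "tz": 0, "spin": 0, "jaw": 4.5},
  ],
)

```text
time_s: 11.78
position: [545.0, 68.5, 55.4]
eef_rot: [0.0, 0.71, 0.704, 0.0]
wrist_force: [-0.1, 0.1, -0.3]
opening: 0.556
```

```bash
python3 - <<'E'
from h import *
goto([544,73,50],0)
c,im=snap('w_r4'); np.savez('c7',**c)
save(cv2.resize(im[110:300,220:420],None,fx=4,fy=4,interpolation=cv2.INTER_CUBIC)[:600],'w_r4c')
E
```

```text
t=11.78 pos [545.   68.5  55.4] q6 0.09 open 0.556 F [-0.1  0.1 -0.3] shift cm [ 0.45 -0.1   0.54] spin -0.009 dist 0.71
```

View pics/w_r4c.png

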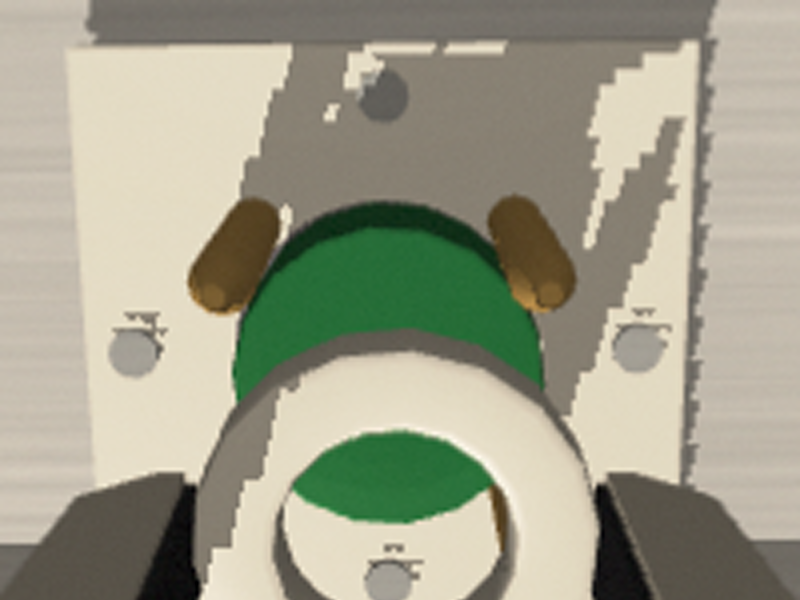

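```bash
python3 - <<'E'
from h import *
c=dict(np.load('c7.npz'))
T=lambda a,b,z: onplane(c,a/4+220,b/4+110,z)[:2].round(1)
print('far',T(400,352,100),'L',T(197,510,100),'R',T(600,510,100),'hole far',T(400,431,100), 'hole L',T(275,520,100),T(513,520,100))
p=[T(216,297,74),T(552,295,74)]; print('pins',p,np.mean(p,0)-[0,23.3]); print('WE',T(134,352,16),T(637,348,16))
im=cv2.imread('pics/w_r4.png')
print(topfit(c,im,(0,0,195),(180,50,255),100,rad=26,vmax=285) )
E
```

```text
far [546.3  95.2] L [520.7  74.9] R [571.2  74.5] hole far [546.2  85.2] hole L [530.5  73.5] [560.3  73.3]
pins [array([520.8,  96.3]), array([567.6,  96.2])] [544.2   72.95]
WE [497.4  72.6] [590.4  72.6]
(array([512.21309273, 105.38564699]), np.float64(5.984537009196629))
```

Request:
send_rows(
  series=[
    {"tx": 0.33, "ty": -0.16, "tz": 0, "spin": 0, "jaw": 4.5},
    {"tx": 0.33, "ty": -0.16, "tz": 0, "spin": 0, "jaw": 4.5},
    {"tx": 0.33, "ty": -0.16, "tz": 0, "spin": 0, "jaw": 4.5},
    {"tx": 0.33, "ty": -0.16, "tz": 0, "spin": 0, "jaw": 4.5},
    {"tx": 0.33, "ty": -0.16, "tz": 0, "spin": 0, "jaw": 4.5},
  ],
)

```text
time_s: 12.25
position: [543.0, 72.2, 54.5]
eef_rot: [0.0, 0.71, 0.704, -0.0]
wrist_force: [-0.2, -0.8, -0.1]
opening: 0.553
```

```bash
python3 - <<'E'
from h import *
goto([544,73,9],0)
c,im=snap('w_r5'); np.savez('c8',**c)
save(cv2.resize(im[110:300,220:420],None,fx=4,fy=4,interpolation=cv2.INTER_CUBIC)[:600],'w_r5c')
E
```

```text
t=12.25 pos [543.   72.2  54.5] q6 0.09 open 0.553 F [-0.2 -0.8 -0.1] shift cm [0.08 0.1  4.55] spin -0.008 dist 4.55
```

View pics/w_r5c.png

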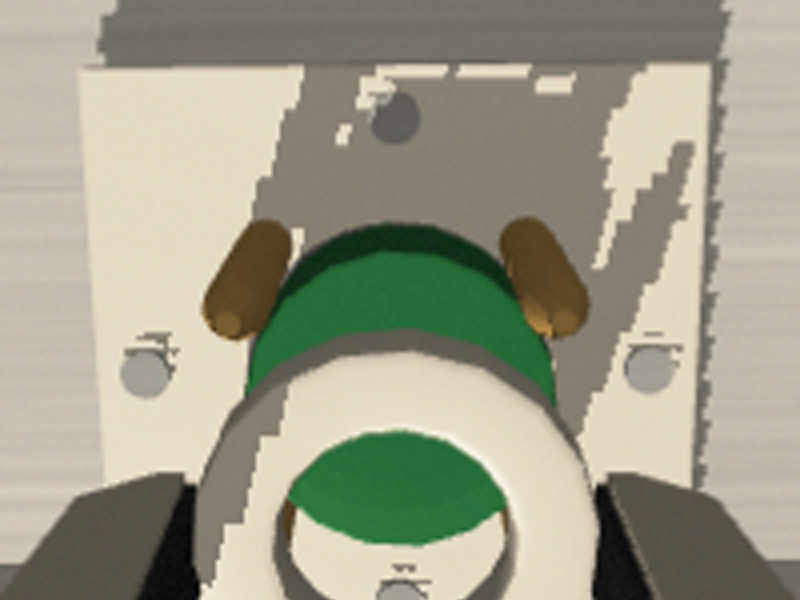

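```bash
python3 - <<'E'
from h import *
c=dict(np.load('c8.npz'))
T=lambda a,b,z: onplane(c,a/4+220,b/4+110,z)[:2].round(1)
print('far',T(400,352,100),'L',T(197,510,100),'R',T(600,510,100),'hole far',T(400,431,100), 'hole L',T(275,520,100),T(513,520,100))
p=[T(229,323,74),T(563,320,74)]; print('pins',p,np.mean(p,0)-[0,23.3]); print('WE',T(145,373,16),T(649,369,16))
E
```

```text
far [544.3  99.2] L [518.9  79. ] R [569.1  78.6] hole far [544.3  89.2] hole L [528.6  77.6] [558.3  77.4]
pins [array([520.6,  96.4]), array([567.2,  96.5])] [543.9   73.15]
WE [497.3  72.5] [590.6  72.5]
```

Request:
send_rows(
  series=[
    {"tx": -0.05, "ty": 0, "tz": 1, "spin": 0, "jaw": 4.5},
    {"tx": -0.05, "ty": 0, "tz": 2, "spin": 0, "jaw": 4.5},
    {"tx": -0.05, "ty": 0, "tz": 3, "spin": 0, "jaw": 4.5},
    {"tx": -0.05, "ty": 0, "tz": 3.9, "spin": 0, "jaw": 4.5},
    {"tx": -0.05, "ty": 0, "tz": 4.2, "spin": 0, "jaw": 4.5},
  ],
)

```text
time_s: 12.72
position: [542.0, 71.6, 10.1]
eef_rot: [-0.001, 0.71, 0.704, -0.001]
wrist_force: [-0.4, -0.1, 0.2]
opening: 0.555
```

Request:
send_rows(
  series=[
    {"tx": 0, "ty": 0, "tz": 0.05, "spin": 0, "jaw": 4.5},
    {"tx": 0, "ty": 0, "tz": 0.1, "spin": 0, "jaw": 4.5},
    {"tx": 0, "ty": 0, "tz": 0.15, "spin": 0, "jaw": 4.5},
    {"tx": 0, "ty": 0, "tz": 0.2, "spin": 0, "jaw": 4.5},
    {"tx": 0, "ty": 0, "tz": 0.2, "spin": 0, "jaw": 4.5},
  ],
)

```text
time_s: 13.13
position: [543.2, 71.7, 10.8]
eef_rot: [0.0, 0.71, 0.704, 0.0]
wrist_force: [0.0, 0.4, -0.6]
opening: 0.551
```

Request:
send_rows(
  series=[
    {"tx": 0, "ty": 0, "tz": 0.05, "spin": 0, "jaw": 4.5},
    {"tx": 0, "ty": 0, "tz": 0.1, "spin": 0, "jaw": 4.5},
    {"tx": 0, "ty": 0, "tz": 0.15, "spin": 0, "jaw": 4.5},
    {"tx": 0, "ty": 0, "tz": 0.15, "spin": 0, "jaw": 4.5},
    {"tx": 0, "ty": 0, "tz": 0.15, "spin": 0, "jaw": 4.5},
  ],
)

```text
time_s: 13.55
position: [543.2, 71.7, 9.6]
eef_rot: [0.0, 0.71, 0.704, 0.0]
wrist_force: [-2.6, -1.0, 6.9]
opening: 0.551
```

```bash
python3 - <<'E'
from h import *
goto([544,73,9],0)
c,im=snap('w_r6'); np.savez('c8',**c)
save(cv2.resize(im[110:300,220:420],None,fx=4,fy=4,interpolation=cv2.INTER_CUBIC)[:600],'w_r6c')
E
```

```text
t=13.55 pos [543.2  71.7   9.6] q6 0.09 open 0.551 F [-2.6 -1.   6.9] shift cm [0.13 0.08 0.06] spin -0.008 dist 0.16
```

View pics/w_r6c.png

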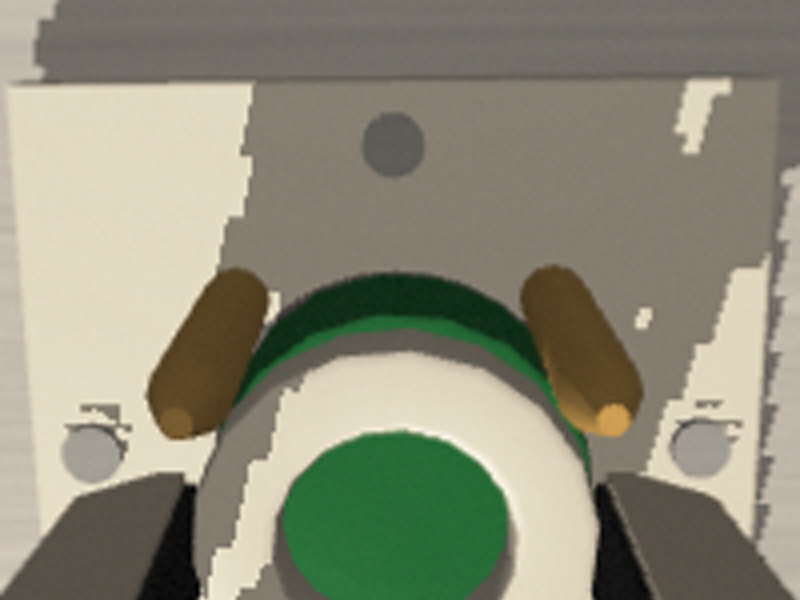

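Request:
send_rows(
  series=[
    {"tx": 0, "ty": 0, "tz": -0.05, "spin": 0, "jaw": 5.6},
    {"tx": 0, "ty": 0, "tz": -0.05, "spin": 0, "jaw": 6.2},
    {"tx": 0, "ty": 0, "tz": -0.05, "spin": 0, "jaw": 7},
    {"tx": 0, "ty": 0, "tz": -0.05, "spin": 0, "jaw": 7},
    {"tx": 0, "ty": 0, "tz": -1, "spin": 0, "jaw": 7},
  ],
)

```text
time_s: 14.02
position: [542.0, 71.6, 17.6]
eef_rot: [-0.001, 0.71, 0.704, -0.001]
wrist_force: [0.0, -1.1, -0.9]
opening: 0.751
```

Request:
send_rows(
  series=[
    {"tx": 0, "ty": 0, "tz": -3, "spin": 0, "jaw": 7},
    {"tx": 0, "ty": 0, "tz": -6, "spin": 0, "jaw": 7},
    {"tx": 0, "ty": 0, "tz": -9.5, "spin": 0, "jaw": 8},
    {"tx": -4, "ty": 0.5, "tz": -9.5, "spin": 0, "jaw": 8},
    {"tx": -8, "ty": 1, "tz": -9.5, "spin": 0, "jaw": 8},
  ],
)

```text
time_s: 14.43
position: [553.5, -8.1, 117.5]
eef_rot: [0.002, 0.709, 0.706, 0.002]
wrist_force: [0.9, -0.6, -1.5]
opening: 0.855
```

```bash
python3 - <<'E'
from h import *
goto([610.3,-220,60],0)
c,im=snap('w_r7'); np.savez('c9',**c)
save(cv2.resize(im[20:170,220:420],None,fx=4,fy=4,interpolation=cv2.INTER_CUBIC),'w_r7c')
E
```

```text
t=14.43 pos [553.5  -8.1 117.5] q6 -0.06 open 0.855 F [ 0.9 -0.6 -1.5] shift cm [-21.16   5.75   5.78] spin -0.004 dist 22.68
```

View pics/w_r7c.png

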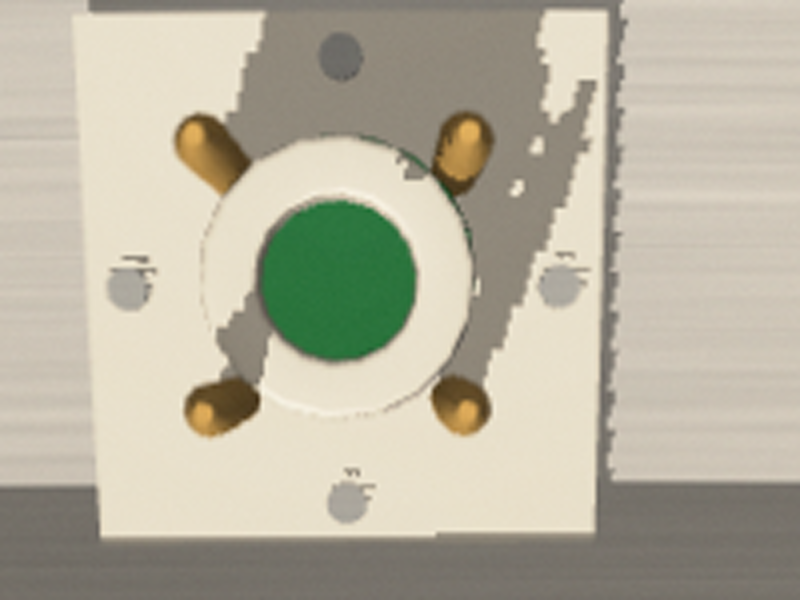

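Request:
send_rows(
  series=[
    {"tx": -3.8, "ty": 1.1, "tz": 0, "spin": 0, "jaw": 8},
    {"tx": -7.6, "ty": 2.2, "tz": 1, "spin": 0, "jaw": 8},
    {"tx": -11.4, "ty": 3.3, "tz": 2.2, "spin": 0, "jaw": 8},
    {"tx": -15.2, "ty": 4.4, "tz": 3.5, "spin": 0, "jaw": 8},
    {"tx": -19, "ty": 5.5, "tz": 4.8, "spin": 0, "jaw": 8},
  ],
)

```text
time_s: 14.9
position: [606.2, -200.9, 66.3]
eef_rot: [0.0, 0.71, 0.704, 0.0]
wrist_force: [0.5, 0.8, 0.9]
opening: 0.862
```

Request:
send_rows(
  series=[
    {"tx": -2, "ty": 0.2, "tz": 0.5, "spin": 0, "jaw": 8},
    {"tx": -2, "ty": 0.2, "tz": 1, "spin": 0, "jaw": 8},
    {"tx": -2, "ty": 0.2, "tz": 1, "spin": 0, "jaw": 8},
    {"tx": -2, "ty": 0.2, "tz": 1, "spin": 0, "jaw": 8},
    {"tx": -2, "ty": 0.2, "tz": 1, "spin": 0, "jaw": 8},
  ],
)

```text
time_s: 15.32
position: [607.9, -217.9, 56.9]
eef_rot: [0.0, 0.71, 0.705, 0.0]
wrist_force: [0.2, 0.3, -0.0]
opening: 0.859
```

```bash
python3 - <<'E'
from h import *
c,im=snap('w_a1'); np.savez('c9',**c)
print(topfit(c,im,(12,180,200),(20,255,255),12))
goto([610.3,-221,-34],0)
E
```

```text
(array([ 610.37919656, -219.51588157]), np.float64(0.9640988358679524))
t=15.37 pos [ 608.  -217.9   57. ] q6 -0.38 open 0.860 F [-0.3 -0.4 -0.4] shift cm [-0.31  0.22  9.1 ] spin -0.007 dist 9.11
```

View pics/w_a1.png

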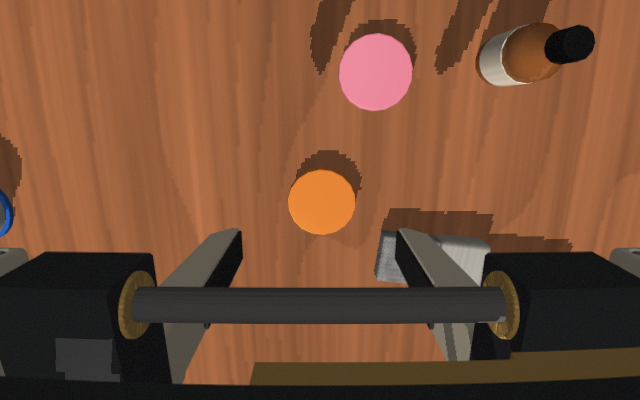

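```bash
python3 - <<'E'
from h import *
c=dict(np.load('c9.npz'))
for a,b in ((384,230),(376,278),(490,240)): print(onplane(c,a,b,0).round(1),onplane(c,a,b,12).round(1))
E
```

```text
[ 661.4 -246.5    0. ] [ 659.  -241.9   12. ]
[ 656.6 -289.8    0. ] [ 654.4 -283.2   12. ]
[ 750.4 -256.3    0. ] [ 744.  -251.3   12. ]
```

Request:
send_rows(
  series=[
    {"tx": -0.18, "ty": 0.23, "tz": 1, "spin": 0, "jaw": 6.4},
    {"tx": -0.18, "ty": 0.23, "tz": 3, "spin": 0, "jaw": 6.4},
    {"tx": -0.18, "ty": 0.23, "tz": 6, "spin": 0, "jaw": 6.4},
    {"tx": -0.18, "ty": 0.23, "tz": 8.4, "spin": 0, "jaw": 6.4},
    {"tx": -0.18, "ty": 0.23, "tz": 9, "spin": 0, "jaw": 6.4},
  ],
)

```text
time_s: 15.78
position: [608.5, -219.4, -37.3]
eef_rot: [-0.002, 0.71, 0.705, -0.001]
wrist_force: [-26.0, 9.8, 42.8]
opening: 0.687
```

```bash
python3 - <<'E'
from h import *
goto([610.3,-221,-34],0)
c,im=snap('w_a2'); np.savez('c9',**c)
print(topfit(c,im,(12,180,200),(20,255,255),12))
goto([610.3,-221,-34],0)
E
```

```text
t=15.78 pos [ 608.5 -219.4  -37.3] q6 -0.38 open 0.687 F [-26.    9.8  42.8] shift cm [-0.15  0.18 -0.33] spin -0.007 dist 0.41
(array([ 610.46291864, -220.39363779]), np.float64(0.4355231466345373))
t=15.83 pos [ 608.8 -219.6  -36.1] q6 -0.38 open 0.686 F [-0.1  0.3  1. ] shift cm [-0.14  0.15 -0.21] spin -0.007 dist 0.29
```

View pics/w_a2.png

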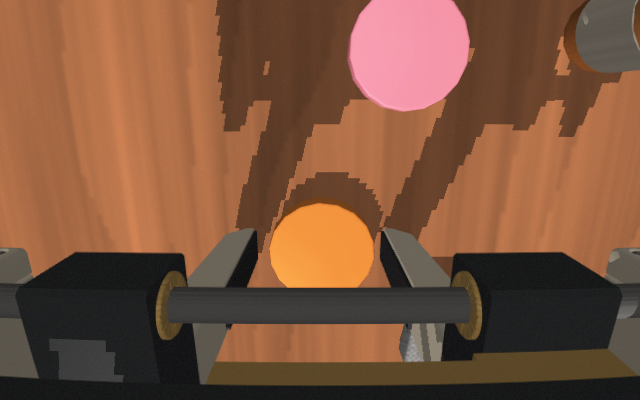

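Request:
send_rows(
  series=[
    {"tx": -0.07, "ty": 0.17, "tz": -0.2, "spin": 0, "jaw": 6.2},
    {"tx": -0.07, "ty": 0.17, "tz": -0.3, "spin": 0, "jaw": 5.4},
    {"tx": -0.07, "ty": 0.17, "tz": -0.3, "spin": 0, "jaw": 5},
    {"tx": -0.07, "ty": 0.17, "tz": -0.3, "spin": 0, "jaw": 4.5},
    {"tx": -0.07, "ty": 0.17, "tz": -0.3, "spin": 0, "jaw": 4.5},
  ],
  squeeze=20,
)

```text
time_s: 16.25
position: [612.2, -221.4, -30.1]
eef_rot: [0.001, 0.71, 0.704, 0.0]
wrist_force: [-0.1, 1.5, 5.6]
opening: 0.54
```

```bash
python3 - <<'E'
from h import *
goto([544,-5,112],0)
E
```

```text
t=16.25 pos [ 612.2 -221.4  -30.1] q6 -0.38 open 0.540 F [-0.1  1.5  5.6] shift cm [ 21.58  -6.97 -14.22] spin -0.008 dist 26.77
```

Request:
send_rows(
  series=[
    {"tx": 0, "ty": 0, "tz": -1, "spin": 0, "jaw": 4.5},
    {"tx": 0, "ty": 0, "tz": -3, "spin": 0, "jaw": 4.5},
    {"tx": 0, "ty": 0, "tz": -6, "spin": 0, "jaw": 4.5},
    {"tx": 0, "ty": 0, "tz": -9, "spin": 0, "jaw": 4.5},
    {"tx": 1, "ty": -0.3, "tz": -12, "spin": 0, "jaw": 4.5},
  ],
)

```text
time_s: 16.67
position: [608.5, -212.2, 90.7]
eef_rot: [0.0, 0.71, 0.704, -0.0]
wrist_force: [1.2, -0.8, -0.5]
opening: 0.543
```

```bash
python3 - <<'E'
from h import *
c,im=snap('w_a3')
goto([544,-5,112],0)
E
```

```text
t=16.72 pos [ 610.3 -210.9   97.8] q6 -0.36 open 0.541 F [1.2 1.8 6. ] shift cm [20.54 -6.79 -1.51] spin -0.008 dist 21.68
```

View pics/w_a3.png

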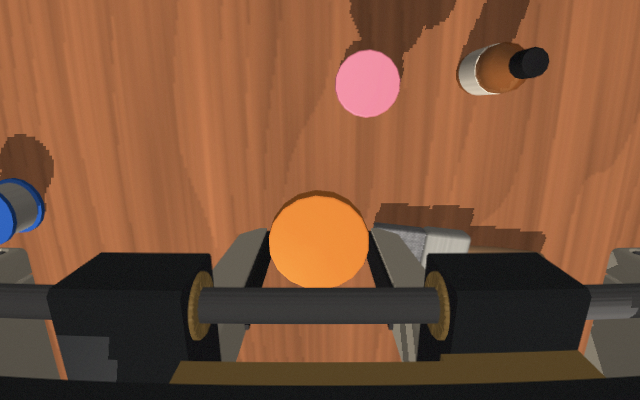

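Request:
send_rows(
  series=[
    {"tx": 3.5, "ty": -1.2, "tz": -0.3, "spin": 0, "jaw": 4.5},
    {"tx": 7, "ty": -2.4, "tz": -0.6, "spin": 0, "jaw": 4.5},
    {"tx": 10.5, "ty": -3.6, "tz": -1, "spin": 0, "jaw": 4.5},
    {"tx": 14, "ty": -4.8, "tz": -1.4, "spin": 0, "jaw": 4.5},
    {"tx": 17.5, "ty": -6, "tz": -1.4, "spin": 0, "jaw": 4.5},
  ],
)

```text
time_s: 17.13
position: [549.5, -34.5, 104.2]
eef_rot: [0.001, 0.71, 0.704, 0.0]
wrist_force: [0.5, 0.3, -1.3]
opening: 0.54
```

Request:
send_rows(
  series=[
    {"tx": 3, "ty": -0.7, "tz": 0, "spin": 0, "jaw": 4.5},
    {"tx": 6, "ty": -0.7, "tz": 0, "spin": 0, "jaw": 4.5},
    {"tx": 9, "ty": -0.7, "tz": 1, "spin": 0, "jaw": 4.5},
    {"tx": 10.4, "ty": -0.7, "tz": 2.5, "spin": 0, "jaw": 4.5},
    {"tx": 10.4, "ty": -0.7, "tz": 4, "spin": 0, "jaw": 4.5},
  ],
)

```text
time_s: 17.55
position: [544.0, 70.9, 63.4]
eef_rot: [0.0, 0.709, 0.705, 0.001]
wrist_force: [-0.4, -0.4, -1.4]
opening: 0.548
```

Request:
send_rows(
  series=[
    {"tx": 0, "ty": 0, "tz": 0, "spin": 0, "jaw": 4.5},
    {"tx": 0, "ty": 0, "tz": 0, "spin": 0, "jaw": 4.5},
    {"tx": 0, "ty": 0, "tz": 0, "spin": 0, "jaw": 4.5},
    {"tx": 0, "ty": 0, "tz": 0, "spin": 0, "jaw": 4.5},
    {"tx": 0, "ty": 0, "tz": 0, "spin": 0, "jaw": 4.5},
  ],
)

```text
time_s: 17.97
position: [544.4, 67.7, 64.0]
eef_rot: [0.0, 0.71, 0.704, 0.0]
wrist_force: [-0.6, -0.4, -0.6]
opening: 0.543
```

```bash
python3 - <<'E'
from h import *
goto([544,73,58],0)
c,im=snap('w_a4'); np.savez('c10',**c); p=r.sense()['position']
print(topfit(c,im,(12,180,150),(20,255,255),p[2]+33+12,vmax=285))
save(cv2.resize(im[110:300,220:420],None,fx=4,fy=4,interpolation=cv2.INTER_CUBIC)[:600],'w_a4c')
E
```

```text
t=17.97 pos [544.4  67.7  64. ] q6 0.09 open 0.543 F [-0.6 -0.4 -0.6] shift cm [ 0.53 -0.05  0.6 ] spin -0.009 dist 0.8
(array([544.73239034,  69.80882789]), np.float64(1.0454004486140493))
```

View pics/w_a4c.png

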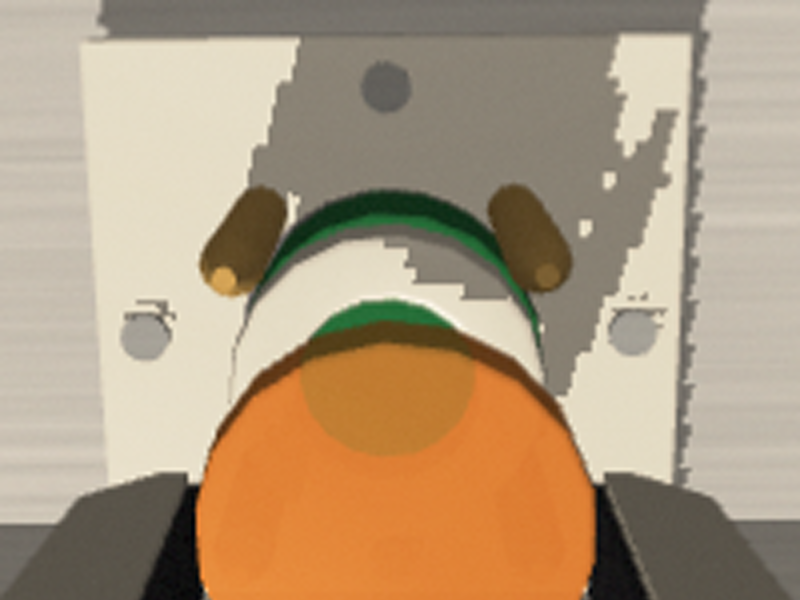

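```bash
python3 - <<'E'
from h import *
c=dict(np.load('c10.npz')); im=cv2.imread('pics/w_a4.png')
T=lambda a,b,z: onplane(c,a/4+220,b/4+110,z)[:2].round(1)
for z in (104,107,110):
  print(z,'far',T(393,343,z),'L',T(197,505,z),'R',T(596,505,z))
p=[T(222,280,74),T(547,276,74)]; print('pins',p,np.mean(p,0)-[0,23.3]); print('WE',T(146,337,16),T(632,333,16))
E
```

```text
104 far [544.9  94.4] L [519.5  73. ] R [570.9  72.5]
107 far [544.9  95.2] L [519.9  74.2] R [570.4  73.7]
110 far [544.9  96. ] L [520.4  75.4] R [569.9  74.9]
pins [array([520.,  96.]), array([567.3,  96.2])] [543.65  72.8 ]
WE [497.6  72.4] [590.4  72.4]
```

Request:
send_rows(
  series=[
    {"tx": 0.38, "ty": -0.1, "tz": 0.3, "spin": 0, "jaw": 4.5},
    {"tx": 0.38, "ty": -0.1, "tz": 0.6, "spin": 0, "jaw": 4.5},
    {"tx": 0.38, "ty": -0.1, "tz": 0.8, "spin": 0, "jaw": 4.5},
    {"tx": 0.38, "ty": -0.1, "tz": 0.8, "spin": 0, "jaw": 4.5},
    {"tx": 0.38, "ty": -0.1, "tz": 0.8, "spin": 0, "jaw": 4.5},
  ],
)

```text
time_s: 18.43
position: [542.9, 72.0, 54.8]
eef_rot: [-0.0, 0.71, 0.704, -0.0]
wrist_force: [0.7, 0.4, 0.7]
opening: 0.542
```

```bash
python3 - <<'E'
from h import *
goto([544,73,58],0)
c,im=snap('w_a5'); np.savez('c11',**c)
save(cv2.resize(im[110:300,220:420],None,fx=4,fy=4,interpolation=cv2.INTER_CUBIC)[:600],'w_a5c')
im=r.snapshot('scene'); save(cv2.resize(im[120:240,310:450],None,fx=5,fy=5,interpolation=cv2.INTER_CUBIC),'s6')
E
```

```text
t=18.43 pos [542.9  72.   54.8] q6 0.09 open 0.542 F [0.7 0.4 0.7] shift cm [ 0.1   0.11 -0.32] spin -0.008 dist 0.36
```

View pics/w_a5c.png

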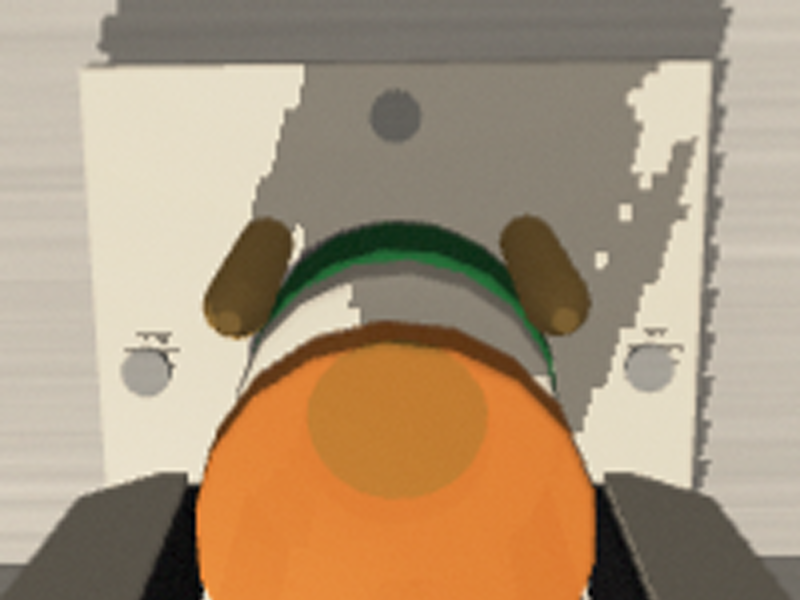

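View pics/s6.png

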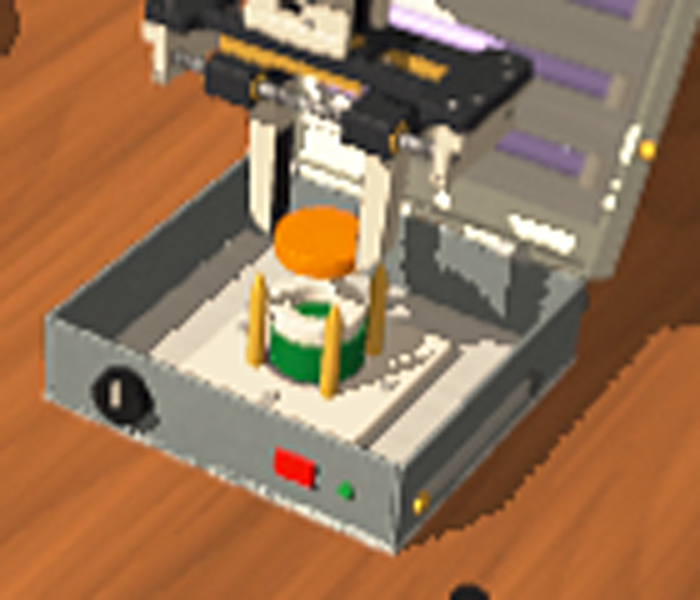

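```bash
python3 - <<'E'
from h import *
c=dict(np.load('c11.npz')); im=cv2.imread('pics/w_a5.png')
T=lambda a,b,z: onplane(c,a/4+220,b/4+110,z)[:2].round(1)
for z in (95,98,100):
  print(z,'far',T(393,344,z),'L',T(197,505,z),'R',T(596,505,z),topfit(c,im,(8,150,120),(22,255,255),z,vmax=285))
p=[T(230,323,74),T(564,319,74)]; print('pins',p,np.mean(p,0)-[0,23.3])
E
```

```text
95 far [543.4  98.6] L [518.   77.3] R [569.3  76.9] (array([671.39652495, 124.44177173]), np.float64(29.120758905935517))
98 far [543.4  99.4] L [518.5  78.5] R [568.8  78.1] (array([669.06542586, 124.7723106 ]), np.float64(28.11799788798875))
100 far [543.4  99.9] L [518.8  79.3] R [568.5  78.9] (array([667.51032447, 124.99213541]), np.float64(27.449492351974865))
pins [array([520.6,  96.1]), array([567.2,  96.4])] [543.9   72.95]
```

Request:
send_rows(
  series=[
    {"tx": 0, "ty": 0.02, "tz": 0.7, "spin": 0, "jaw": 4.5},
    {"tx": 0, "ty": 0.02, "tz": 1.4, "spin": 0, "jaw": 4.5},
    {"tx": 0, "ty": 0.02, "tz": 2.1, "spin": 0, "jaw": 4.5},
    {"tx": 0, "ty": 0.02, "tz": 2.6, "spin": 0, "jaw": 4.5},
    {"tx": 0, "ty": 0.02, "tz": 2.8, "spin": 0, "jaw": 4.5},
  ],
)

```text
time_s: 18.95
position: [542.6, 72.0, 25.6]
eef_rot: [-0.001, 0.71, 0.704, -0.001]
wrist_force: [0.8, 0.0, -0.7]
opening: 0.544
```

Request:
send_rows(
  series=[
    {"tx": 0, "ty": 0, "tz": 0.05, "spin": 0, "jaw": 4.5},
    {"tx": 0, "ty": 0, "tz": 0.1, "spin": 0, "jaw": 4.5},
    {"tx": 0, "ty": 0, "tz": 0.15, "spin": 0, "jaw": 4.5},
    {"tx": 0, "ty": 0, "tz": 0.2, "spin": 0, "jaw": 4.5},
    {"tx": 0, "ty": 0, "tz": 0.2, "spin": 0, "jaw": 4.5},
  ],
)

```text
time_s: 19.37
position: [543.3, 72.0, 25.2]
eef_rot: [0.0, 0.71, 0.704, 0.0]
wrist_force: [0.3, -0.1, -0.2]
opening: 0.547
```

Request:
send_rows(
  series=[
    {"tx": 0, "ty": 0, "tz": 0.05, "spin": 0, "jaw": 4.5},
    {"tx": 0, "ty": 0, "tz": 0.1, "spin": 0, "jaw": 4.5},
    {"tx": 0, "ty": 0, "tz": 0.15, "spin": 0, "jaw": 4.5},
    {"tx": 0, "ty": 0, "tz": 0.15, "spin": 0, "jaw": 4.5},
    {"tx": 0, "ty": 0, "tz": 0.15, "spin": 0, "jaw": 4.5},
  ],
)

```text
time_s: 19.78
position: [543.3, 72.0, 23.9]
eef_rot: [0.0, 0.71, 0.704, 0.0]
wrist_force: [-2.6, 0.1, 5.3]
opening: 0.546
```

Request:
send_rows(
  series=[
    {"tx": 0, "ty": 0, "tz": -0.05, "spin": 0, "jaw": 5.6},
    {"tx": 0, "ty": 0, "tz": -0.05, "spin": 0, "jaw": 6.2},
    {"tx": 0, "ty": 0, "tz": -0.05, "spin": 0, "jaw": 7},
    {"tx": 0, "ty": 0, "tz": -0.05, "spin": 0, "jaw": 7},
    {"tx": 0, "ty": 0, "tz": -1, "spin": 0, "jaw": 7},
  ],
)

```text
time_s: 20.2
position: [542.2, 71.9, 32.0]
eef_rot: [-0.001, 0.71, 0.704, -0.001]
wrist_force: [-0.7, -0.5, -1.1]
opening: 0.753
```

Request:
send_rows(
  series=[
    {"tx": 0, "ty": 0, "tz": -3, "spin": 0, "jaw": 7},
    {"tx": 0, "ty": 0, "tz": -6, "spin": 0, "jaw": 7},
    {"tx": 0, "ty": 0, "tz": -9.5, "spin": 0, "jaw": 8},
    {"tx": -4, "ty": 0, "tz": -11, "spin": 0, "jaw": 8},
    {"tx": -8, "ty": 0, "tz": -12, "spin": 0, "jaw": 8},
  ],
)

```text
time_s: 20.62
position: [543.2, -7.0, 157.1]
eef_rot: [0.001, 0.709, 0.706, 0.001]
wrist_force: [-0.1, -1.1, 0.2]
opening: 0.859
```

```bash
python3 - <<'E'
from h import *
goto([544,-10,300],0)
c,im=snap('w_a7'); np.savez('c12',**c)
save(cv2.resize(im[0:190,200:440],None,fx=3.2,fy=3.2,interpolation=cv2.INTER_CUBIC)[:600],'w_a7c')
im=r.snapshot('scene'); np.savez('cs',**r.get_calibration('scene')); save(im,'s7'); save(cv2.resize(im[60:240,310:470],None,fx=3.3,fy=3.3,interpolation=cv2.INTER_CUBIC),'s7c')
im=r.snapshot('top');save(im,'t7'); save(cv2.resize(im[120:280,20:300],None,fx=2.8,fy=2.8,interpolation=cv2.INTER_CUBIC),'t7c')
E
```

```text
t=20.62 pos [543.2  -7.  157.1] q6 -0.06 open 0.859 F [-0.1 -1.1  0.2] shift cm [ -0.3    0.13 -14.29] spin -0.004 dist 14.3
```

View pics/w_a7c.png

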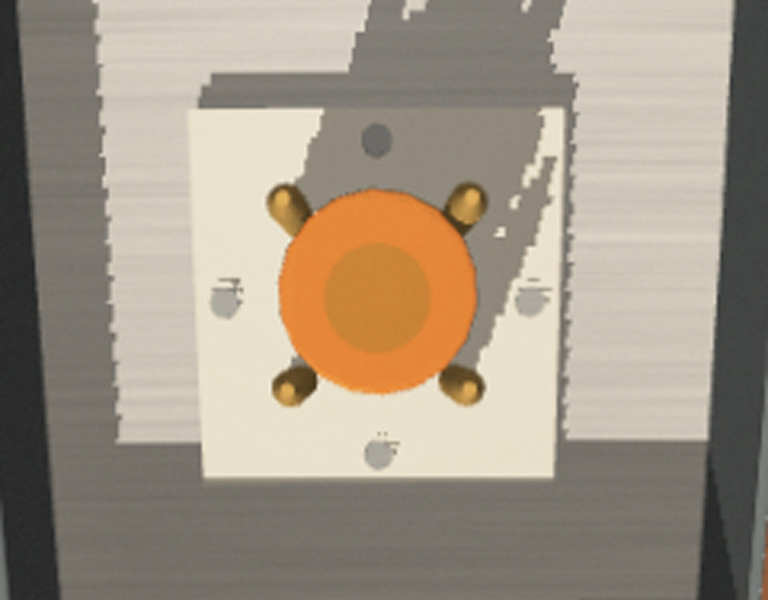

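View pics/s7c.png

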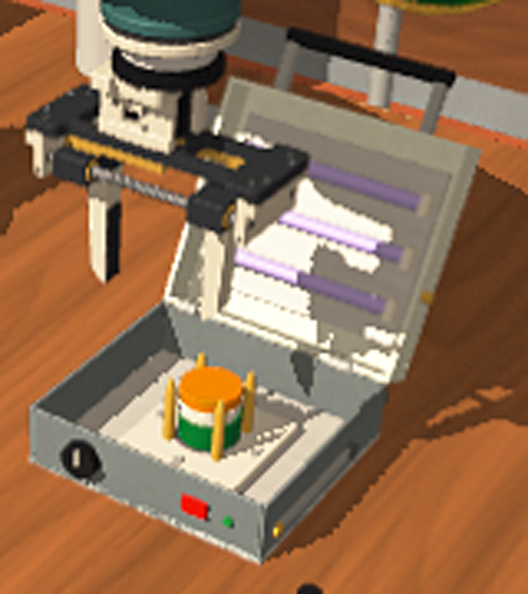

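View pics/t7c.png

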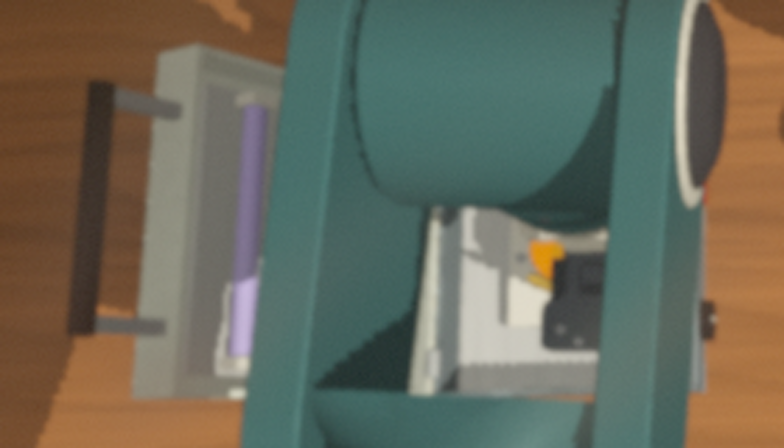

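Request:
send_rows(
  series=[
    {"tx": 0, "ty": 0, "tz": -3, "spin": -0.12, "jaw": 8},
    {"tx": 0, "ty": 0, "tz": -6, "spin": -0.24, "jaw": 8},
    {"tx": 0, "ty": 0, "tz": -9, "spin": -0.36, "jaw": 8},
    {"tx": 0, "ty": 0, "tz": -12, "spin": -0.48, "jaw": 8},
    {"tx": 0, "ty": 0, "tz": -15, "spin": -0.6, "jaw": 8},
  ],
)

```text
time_s: 21.18
position: [542.2, -6.5, 304.8]
eef_rot: [-0.0, 0.467, 0.884, 0.0]
wrist_force: [-0.1, -0.3, 0.3]
opening: 0.86
```

```bash
python3 - <<'E'
from h import *
goto([544,301,310],np.pi/2)
c=r.get_calibration('top')
for z in (250,267,285):
  for a,b in ((100,85),(82,333)): print(z,onplane(c,a/2.8+20,b/2.8+120,z).round(1))
cs=r.get_calibration('scene')
# bar triangulation: scene bar ends/centre crop s7c
for a,b in ((292,36),(452,78)):
  print(a/3.3+310,b/3.3+60, onplane(cs,a/3.3+310,b/3.3+60,267).round(1))
print(proj(cs,[481,301,267]),proj(cs,[607,301,267]))
E
```

```text
t=21.18 pos [542.2  -6.5 304.8] q6 -0.66 open 0.860 F [-0.1 -0.3  0.3] shift cm [25.3  17.48 -0.51] spin -0.972 dist 30.76
250 [622.  313.4 250. ]
250 [470.7 311.  250. ]
267 [616.8 302.4 267. ]
267 [469.2 300.  267. ]
285 [611.3 290.7 285. ]
285 [467.6 288.5 285. ]
398.4848484848485 70.9090909090909 [472.8 296.3 267. ]
446.969696969697 83.63636363636364 [617.6 300.8 267. ]
(np.float64(401.8833575404765), np.float64(71.0767228200917)) (np.float64(443.3698125034598), np.float64(82.58892210378082))
```

Request:
send_rows(
  series=[
    {"tx": 2.6, "ty": 1.8, "tz": 0, "spin": -0.12, "jaw": 9.2},
    {"tx": 5.2, "ty": 3.6, "tz": 0, "spin": -0.24, "jaw": 9.2},
    {"tx": 7.8, "ty": 5.4, "tz": 0, "spin": -0.36, "jaw": 9.2},
    {"tx": 10.4, "ty": 7.2, "tz": 0, "spin": -0.48, "jaw": 9.2},
    {"tx": 13, "ty": 9, "tz": 0, "spin": -0.6, "jaw": 9.2},
  ],
)

```text
time_s: 21.6
position: [544.1, 153.0, 303.4]
eef_rot: [-0.0, 0.185, 0.983, 0.0]
wrist_force: [-0.0, 0.1, 0.2]
opening: 0.988
```

```bash
python3 - <<'E'
from h import *
goto([544,301,310],np.pi/2)
E
```

```text
t=21.60 pos [544.1 153.  303.4] q6 -0.97 open 0.988 F [-0.   0.1  0.2] shift cm [ 5.39 13.78 -0.66] spin -0.372 dist 14.81
```

Request:
send_rows(
  series=[
    {"tx": 1.3, "ty": 3.4, "tz": -0.3, "spin": -0.12, "jaw": 9.2},
    {"tx": 2.7, "ty": 6.9, "tz": -0.6, "spin": -0.24, "jaw": 9.2},
    {"tx": 4, "ty": 10.3, "tz": -0.6, "spin": -0.36, "jaw": 9.2},
    {"tx": 5.4, "ty": 13.8, "tz": -0.6, "spin": -0.37, "jaw": 9.2},
    {"tx": 5.4, "ty": 13.8, "tz": -0.6, "spin": -0.37, "jaw": 9.2},
  ],
)

```text
time_s: 22.02
position: [544.2, 304.8, 308.1]
eef_rot: [-0.001, 0.002, 1.0, 0.0]
wrist_force: [-0.1, -0.5, -0.5]
opening: 0.989
```

```bash
python3 - <<'E'
from h import *
goto([544,301,215],np.pi/2)
c,im=snap('w_l1'); np.savez('c13',**c)
im=r.snapshot('scene'); save(cv2.resize(im[20:220,300:500],None,fx=3,fy=3,interpolation=cv2.INTER_CUBIC),'s8')
E
```

```text
t=22.02 pos [544.2 304.8 308.1] q6 -1.10 open 0.989 F [-0.1 -0.5 -0.5] shift cm [-0.   -0.38  9.31] spin -0.003 dist 9.32
```

View pics/w_l1.png

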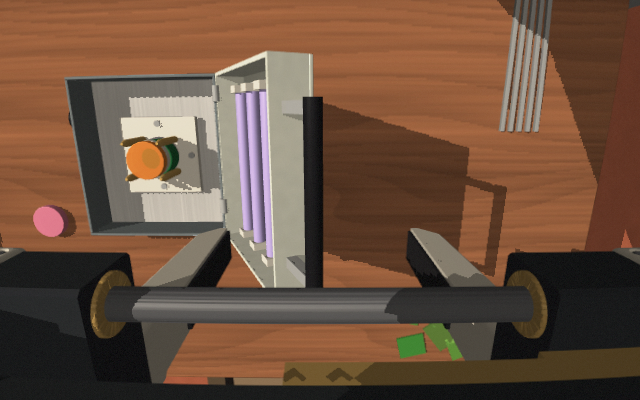

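View pics/s8.png

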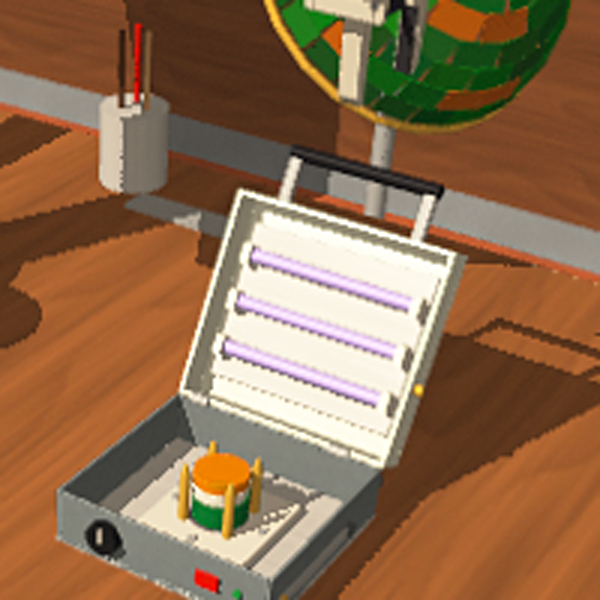

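```bash
python3 - <<'E'
from h import *
c=dict(np.load('c13.npz'))
for z in (262,267,272):
  print(z,[onplane(c,a,b,z).round(1) for a,b in ((312.5,99),(313.5,284))],(onplane(c,323,200,z)-onplane(c,303,200,z)).round(1))
goto([544,301,215],np.pi/2)
E
```

```text
262 [array([470.1, 301. , 262. ]), array([615.5, 300.8, 262. ])] [ 0.  15.2  0. ]
267 [array([470.2, 301.1, 267. ]), array([612.7, 300.8, 267. ])] [ 0.  14.9  0. ]
272 [array([470.3, 301.1, 272. ]), array([609.9, 300.9, 272. ])] [ 0.  14.6  0. ]
t=22.12 pos [544.8 300.6 308.7] q6 -1.10 open 0.992 F [ 0.4 -0.2  0.1] shift cm [0.07 0.04 9.37] spin -0.006 dist 9.37
```

Request:
send_rows(
  series=[
    {"tx": 0, "ty": 0.04, "tz": 2, "spin": 0, "jaw": 9.2},
    {"tx": 0, "ty": 0.04, "tz": 4, "spin": 0, "jaw": 9.2},
    {"tx": 0, "ty": 0.04, "tz": 6, "spin": 0, "jaw": 9.2},
    {"tx": 0, "ty": 0.04, "tz": 7.5, "spin": 0, "jaw": 9.2},
    {"tx": 0, "ty": 0.04, "tz": 8.2, "spin": 0, "jaw": 9.2},
  ],
)

```text
time_s: 22.53
position: [545.1, 298.4, 225.3]
eef_rot: [-0.001, 0.005, 1.0, -0.001]
wrist_force: [0.4, 0.1, -0.7]
opening: 0.99
```

Request:
send_rows(
  series=[
    {"tx": 0, "ty": 0, "tz": 0.4, "spin": 0, "jaw": 8},
    {"tx": 0, "ty": 0, "tz": 0.8, "spin": 0, "jaw": 7},
    {"tx": 0, "ty": 0, "tz": 1, "spin": 0, "jaw": 6},
    {"tx": 0, "ty": 0, "tz": 1, "spin": 0, "jaw": 5},
    {"tx": 0, "ty": 0, "tz": 1, "spin": 0, "jaw": 4},
  ],
)

```text
time_s: 22.95
position: [545.8, 299.4, 218.1]
eef_rot: [0.0, 0.004, 1.0, 0.0]
wrist_force: [-0.3, -0.6, 0.6]
opening: 0.682
```

```bash
python3 - <<'E'
from h import *
goto([544,301,215],np.pi/2)
c,im=snap('w_l2'); np.savez('c13',**c)
im=r.snapshot('scene'); save(cv2.resize(im[20:220,340:500],None,fx=3,fy=3,interpolation=cv2.INTER_CUBIC),'s9')
E
```

```text
t=22.95 pos [545.8 299.4 218.1] q6 -1.10 open 0.682 F [-0.3 -0.6  0.6] shift cm [0.18 0.16 0.31] spin -0.009 dist 0.39
```

View pics/w_l2.png

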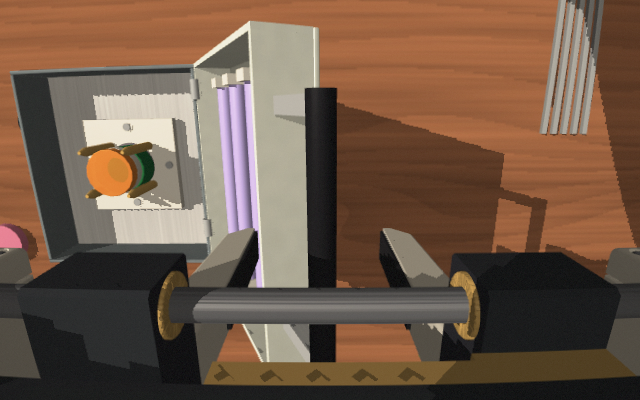

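View pics/s9.png

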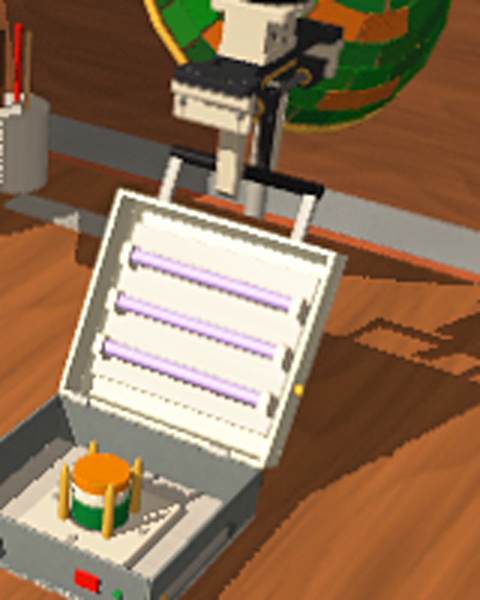

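Request:
send_rows(
  series=[
    {"tx": 0, "ty": 0.1, "tz": 0, "spin": 0, "jaw": 4},
    {"tx": 0, "ty": 0.1, "tz": 0, "spin": 0, "jaw": 3},
    {"tx": 0, "ty": 0.1, "tz": 0, "spin": 0, "jaw": 2},
    {"tx": 0, "ty": 0.1, "tz": 0, "spin": 0, "jaw": 1.2},
    {"tx": 0, "ty": 0.1, "tz": 0, "spin": 0, "jaw": 0.8},
  ],
  squeeze=15,
)

```text
time_s: 23.47
position: [545.6, 300.3, 217.4]
eef_rot: [-0.0, 0.004, 1.0, -0.0]
wrist_force: [0.2, -0.2, -0.5]
opening: 0.236
```

Request:
send_rows(
  series=[
    {"tx": 0, "ty": 0, "tz": 0, "spin": 0, "jaw": 0.8},
    {"tx": 0, "ty": 0, "tz": 0, "spin": 0, "jaw": 0.8},
    {"tx": 0, "ty": 0, "tz": 0, "spin": 0, "jaw": 0.8},
    {"tx": 0, "ty": 0, "tz": 0, "spin": 0, "jaw": 0.8},
    {"tx": 0, "ty": 0, "tz": 0, "spin": 0, "jaw": 0.8},
  ],
)

```text
time_s: 23.88
position: [545.6, 300.4, 217.4]
eef_rot: [0.0, 0.004, 1.0, 0.0]
wrist_force: [0.5, 2.6, 0.5]
opening: 0.143
```

```bash
cat >> h.py <<'E'
def lidarc(y0=173.0,zoff=0):
    # shift from bar at q=2.05 for q list
    B=lambda q: np.array([y0-246.5*np.cos(q+.065),56+246.5*np.sin(q+.065)])
    return B
E
python3 - <<'E'
from h import *
goto([544,301,218],np.pi/2)
B=lidarc()
for q in np.arange(2.05,1.2,-.076): print(q.round(3),(B(q)-B(2.05)).round(1))
print(1.29,(B(1.29)-B(2.05)).round(1))
c,im=snap('w_l3')
E
```

```text
t=23.88 pos [545.6 300.4 217.4] q6 -1.10 open 0.143 F [0.5 2.6 0.5] shift cm [ 0.16  0.06 -0.06] spin -0.009 dist 0.18
2.05 [0. 0.]
1.974 [-16.4   9.1]
1.898 [-33.4  16.9]
1.822 [-51.   23.4]
1.746 [-69.   28.5]
1.67 [-87.3  32.3]
1.594 [-105.9   34.7]
1.518 [-124.6   35.6]
1.442 [-143.3   35.1]
1.366 [-162.    33.2]
1.29 [-180.4   29.9]
1.214 [-198.5   25.2]
1.29 [-180.4   29.9]
```

View pics/w_l3.png

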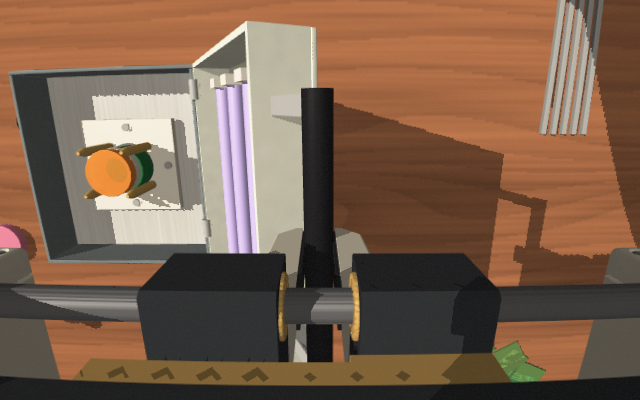

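Request:
send_rows(
  series=[
    {"tx": 0, "ty": -0.81, "tz": -0.47, "spin": 0, "jaw": 0.8},
    {"tx": -0.02, "ty": -1.64, "tz": -0.91, "spin": 0, "jaw": 0.8},
    {"tx": -0.02, "ty": -2.48, "tz": -1.32, "spin": 0, "jaw": 0.8},
    {"tx": -0.03, "ty": -3.34, "tz": -1.69, "spin": 0, "jaw": 0.8},
    {"tx": -0.04, "ty": -4.21, "tz": -2.03, "spin": 0, "jaw": 0.8},
  ],
)

```text
time_s: 24.35
position: [545.6, 257.4, 238.4]
eef_rot: [0.0, 0.004, 1.0, 0.0]
wrist_force: [-0.5, 3.9, 4.9]
opening: 0.146
```

```bash
python3 - <<'E'
from h import *
goto([544,301-180.4,217.4+29.9],np.pi/2)
B=lidarc()
for q0 in (1.86,1.67,1.48): print([tuple((B(q0-.038*k)-B(q0)).round(1)) for k in range(1,6)])
E
```

```text
t=24.35 pos [545.6 257.4 238.4] q6 -1.16 open 0.146 F [-0.5  3.9  4.9] shift cm [  0.04 -13.68  -0.9 ] spin -0.009 dist 13.71
[(np.float64(-8.8), np.float64(3.1)), (np.float64(-17.8), np.float64(5.8)), (np.float64(-26.9), np.float64(8.2)), (np.float64(-36.0), np.float64(10.3)), (np.float64(-45.2), np.float64(12.0))]
[(np.float64(-9.3), np.float64(1.4)), (np.float64(-18.6), np.float64(2.4)), (np.float64(-27.9), np.float64(3.0)), (np.float64(-37.3), np.float64(3.3)), (np.float64(-46.7), np.float64(3.2))]
[(np.float64(-9.4), np.float64(-0.4)), (np.float64(-18.7), np.float64(-1.2)), (np.float64(-28.0), np.float64(-2.3)), (np.float64(-37.2), np.float64(-3.8)), (np.float64(-46.4), np.float64(-5.6))]
```

Forces are modest and tracking is good; continuing along the arc.

Request:
send_rows(
  series=[
    {"tx": 0, "ty": -0.88, "tz": -0.31, "spin": 0, "jaw": 0.8},
    {"tx": -0.02, "ty": -1.78, "tz": -0.58, "spin": 0, "jaw": 0.8},
    {"tx": -0.02, "ty": -2.69, "tz": -0.82, "spin": 0, "jaw": 0.8},
    {"tx": -0.03, "ty": -3.6, "tz": -1.03, "spin": 0, "jaw": 0.8},
    {"tx": -0.04, "ty": -4.52, "tz": -1.2, "spin": 0, "jaw": 0.8},
  ],
)

```text
time_s: 24.77
position: [545.5, 211.9, 249.8]
eef_rot: [-0.0, 0.004, 1.0, -0.0]
wrist_force: [-1.3, 2.9, 2.0]
opening: 0.144
```

Request:
send_rows(
  series=[
    {"tx": 0, "ty": -0.93, "tz": -0.14, "spin": 0, "jaw": 0.8},
    {"tx": -0.02, "ty": -1.86, "tz": -0.24, "spin": 0, "jaw": 0.8},
    {"tx": -0.02, "ty": -2.79, "tz": -0.3, "spin": 0, "jaw": 0.8},
    {"tx": -0.03, "ty": -3.73, "tz": -0.33, "spin": 0, "jaw": 0.8},
    {"tx": -0.04, "ty": -4.67, "tz": -0.32, "spin": 0, "jaw": 0.8},
  ],
)

```text
time_s: 25.18
position: [545.6, 165.3, 252.7]
eef_rot: [-0.0, 0.004, 1.0, -0.0]
wrist_force: [-0.6, 1.2, 2.6]
opening: 0.146
```

```bash
python3 - <<'E'
from h import *
goto([544,301-180.4,217.4+29.9],np.pi/2)
c,im=snap('w_l4')
im=r.snapshot('scene'); save(cv2.resize(im[0:240,280:500],None,fx=2.5,fy=2.5,interpolation=cv2.INTER_CUBIC),'s10')
E
```

```text
t=25.18 pos [545.6 165.3 252.7] q6 -1.31 open 0.146 F [-0.6  1.2  2.6] shift cm [ 0.12 -4.47  0.55] spin -0.009 dist 4.5
```

View pics/s10.png

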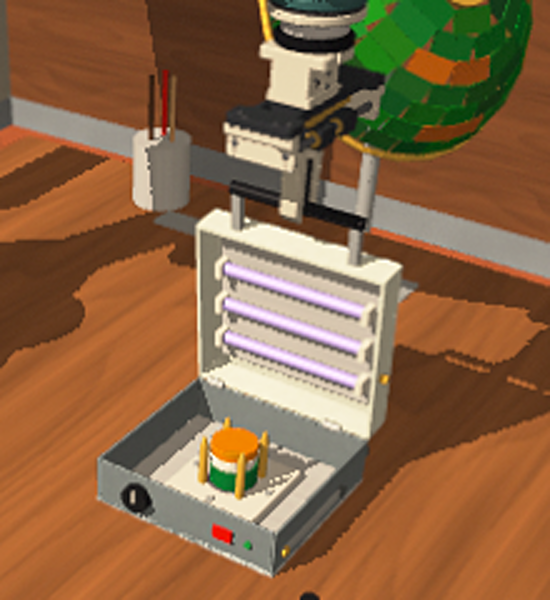

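View pics/w_l4.png

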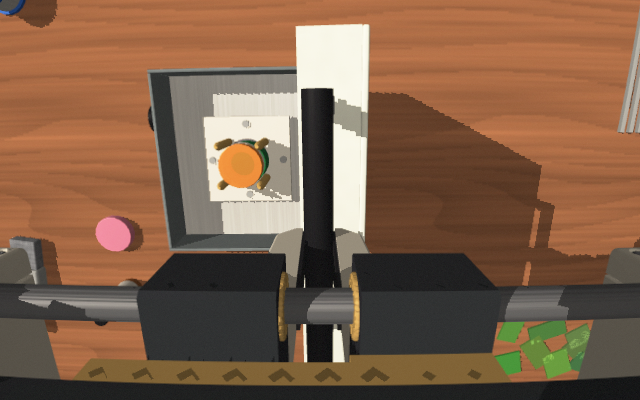

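Request:
send_rows(
  series=[
    {"tx": 0, "ty": -0.93, "tz": 0.04, "spin": 0, "jaw": 0.8},
    {"tx": -0.02, "ty": -1.8, "tz": 0.12, "spin": 0, "jaw": 0.8},
    {"tx": -0.02, "ty": -2.55, "tz": 0.2, "spin": 0, "jaw": 0.8},
    {"tx": -0.03, "ty": -3.2, "tz": 0.3, "spin": 0, "jaw": 0.8},
    {"tx": -0.04, "ty": -3.7, "tz": 0.38, "spin": 0, "jaw": 0.8},
  ],
)

```text
time_s: 25.7
position: [545.6, 128.4, 248.8]
eef_rot: [-0.0, 0.005, 1.0, -0.0]
wrist_force: [-1.9, 0.5, 0.4]
opening: 0.147
```

```bash
python3 - <<'E'
from h import *
goto([544,120,217.4+29.9],np.pi/2)
E
```

```text
t=25.70 pos [545.6 128.4 248.8] q6 -1.38 open 0.147 F [-1.9  0.5  0.4] shift cm [ 0.15 -0.84  0.15] spin -0.009 dist 0.87
```

Request:
send_rows(
  series=[
    {"tx": 0, "ty": -0.3, "tz": 0.05, "spin": 0, "jaw": 0.8},
    {"tx": 0, "ty": -0.55, "tz": 0.1, "spin": 0, "jaw": 0.8},
    {"tx": 0, "ty": -0.75, "tz": 0.13, "spin": 0, "jaw": 0.8},
    {"tx": 0, "ty": -0.82, "tz": 0.15, "spin": 0, "jaw": 0.8},
    {"tx": 0, "ty": -0.82, "tz": 0.15, "spin": 0, "jaw": 0.8},
  ],
)

```text
time_s: 26.12
position: [545.6, 121.0, 247.6]
eef_rot: [0.0, 0.004, 1.0, -0.0]
wrist_force: [-0.4, 0.6, 0.3]
opening: 0.15
```

Request:
send_rows(
  series=[
    {"tx": 0, "ty": 0, "tz": 0, "spin": 0, "jaw": 0.8},
    {"tx": 0, "ty": 0, "tz": 0, "spin": 0, "jaw": 0.8},
    {"tx": 0, "ty": 0, "tz": 0, "spin": 0, "jaw": 0.8},
    {"tx": 0, "ty": 0, "tz": 0, "spin": 0, "jaw": 0.8},
    {"tx": 0, "ty": 0, "tz": 0, "spin": 0, "jaw": 0.8},
  ],
)

```text
time_s: 26.53
position: [545.6, 121.2, 247.6]
eef_rot: [0.0, 0.004, 1.0, 0.0]
wrist_force: [-1.9, 0.0, 0.2]
opening: 0.146
```

```bash
python3 - <<'E'
from h import *
goto([544,120,217.4+29.9],np.pi/2)
c,im=snap('w_l5'); np.savez('c20',**c)
im=r.snapshot('scene'); save(cv2.resize(im[0:240,280:500],None,fx=2.5,fy=2.5,interpolation=cv2.INTER_CUBIC),'s11')
goto([544,120,217.4+29.9],np.pi/2)
E
```

```text
t=26.53 pos [545.6 121.2 247.6] q6 -1.39 open 0.146 F [-1.9  0.   0.2] shift cm [ 0.16 -0.12  0.03] spin -0.009 dist 0.2
t=26.63 pos [545.6 121.1 247.6] q6 -1.39 open 0.143 F [-1.5  1.   1.2] shift cm [ 0.16 -0.12  0.03] spin -0.009 dist 0.2
```

View pics/w_l5.png

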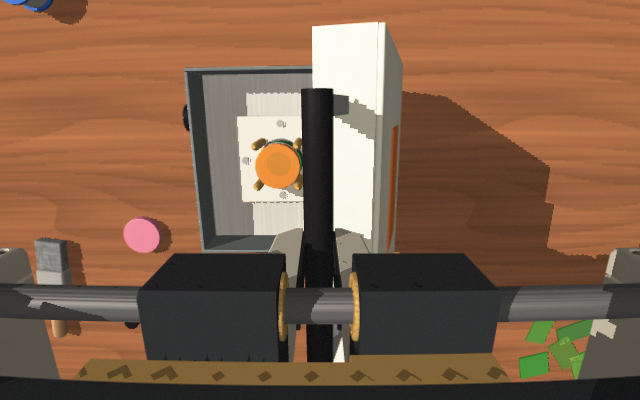

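View pics/s11.png

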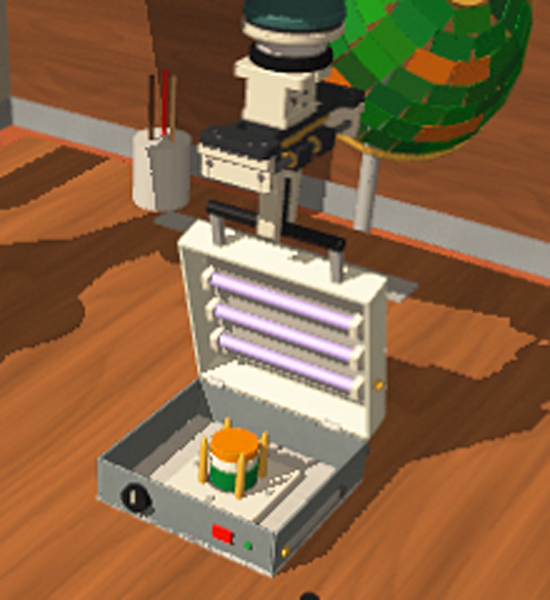

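```bash
python3 - <<'E'
from h import *
c=dict(np.load('c20.npz')); im=cv2.imread('pics/w_l5.png')
for row in (110,150,200):
    g=im[row,285:350].sum(1); d=np.where(g<120)[0]+285; d=d[(d>295)&(d<340)]; u=(d.min()+d.max())/2
    P=onplane(c,u,row,297); print(row,d.min(),d.max(),P.round(1), 'q',(np.arccos((173-P[1])/246.5)-.065).round(4))
# box front rim, marks
print('front rim',onplane(c,186,69,56).round(1),onplane(c,202,250,56).round(1),'N mark',onplane(c,280,123,16).round(1),onplane(c,246,160,16).round(1),onplane(c,283,195,16).round(1))
P=r.sense()['position']; print((np.arccos((173-P[1])/246.5)-.065).round(4))
E
```

```text
110 302 332 [477.7 121.3 297. ] q 1.2943
150 303 331 [495.5 121.1 297. ] q 1.2936
200 304 332 [519.  121.3 297. ] q 1.2946
front rim [435.4 -23.9  56. ] [650.9 -25.9  56. ] N mark [497.7  73.8  16. ] [543.9  28.4  16. ] [590.8  74.4  16. ]
1.2938
```

```bash
python3 - <<'E'
from h import *
s=r.sense(); print(s['time_s'],np.abs(s['joint_velocities']).max().round(4),s['opening'],s['wrist_force'].round(1))
print(r.job_done())
E
```

```text
26.6333 0.0027 0.1433873962861273 [-1.5  1.   1.2]
the job is handed in; nothing more can be done
None
```

The lamp foot is stacked in the pocket: green glass, white spacer (the ring farther to the robot's left), then the amber disc. Each was set down with about 5–7 N of contact. I then took the lid by its bar, brought it forward to its balance point, and handed the job in at 26.6 s, still gripping the bar.

**Last checks**
- **Stack:** the pictures show all three parts flat and in order between the pins. The spacer looked about 1 mm off the green body's centre.
- **Lid angle:** about 1.294 rad from the absolute measurements, and about 1.290 rad measured against the nest in the same picture. They differ by about 1 mm at the bar, which is within the calibration's accuracy.
- **Hold:** the wrist force was about 2 N and the joints were practically still.
- **Other things:** I kept clear of the glue bottle, solder spool, flux brush, the pink disc and the other ring, but did not measure their positions again at the end.

**What went wrong or disagreed**
- **Fingertip position:** the fingertips are about 37 mm behind the reported TCP. My first closing on the green body was above it and caught nothing; I corrected for this from then on.
- **Contact force:** when I lowered the gripper to the amber disc, the fingertips hit the bench and the wrist read 42.8 N for a moment. That is under the 120 N wrist limit. The 40 N limit is stated for the arm and the gripper's body, and I can't tell whether the fingertips count.

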